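# Pack the sealed water samples into the transport tote

### The job

Pack the water-testing tote for transport: stand each of the three capped sample bottles in the round well made for its size, and the square reagent carton in the square well, all upright and fully down on the well floors. Put them down rather than dropping them, and do not tip them over. The bottle without a cap and the oblong carton do not belong in the tote: leave them standing where they are.

Things in the scene. Friction and masses are not known exactly. Their poses are not given: they have to be found in the camera images.
- bottle_large: Largest capped sample bottle: body 64 mm diameter, 112 mm tall over the cap; cap 40 mm diameter, its top 24 mm of height; below it a neck and sloping shoulder down to the body, 68 mm high. Clear glass with a paper label and a ribbed blue screw cap. Origin: centre of its underside, z up.
- bottle_medium: Middle capped sample bottle: body 49 mm diameter, 90 mm tall over the cap; cap 34 mm diameter, the top 24 mm; body 52 mm high. Clear glass with a paper label and a ribbed blue screw cap. Origin: centre of its underside, z up.
- bottle_small: Smallest capped sample bottle: body 34 mm diameter, 70 mm tall over the cap; cap 28 mm diameter, the top 24 mm; body 40 mm high. Clear glass with a paper label and a ribbed blue screw cap. Origin: centre of its underside, z up.
- carton_square: Square reagent carton of brown board with paper tape over the top, 46 x 46 mm, 70 mm tall, standing upright. Origin: centre of its underside, z up, x and y along its sides.
- bottle_open: Look-alike that does not belong: glass bottle with the middle bottle's body (49 mm diameter, 52 mm high) but with no cap: an open neck 26 mm wide with a thin blue ring, 86 mm tall. Its cap lies loose elsewhere on the bench, hollow side up, 34 mm wide, 22 mm high, and stays there. Origin: centre of its underside, z up.
- carton_oblong: Look-alike that does not belong: oblong carton of the same brown board, 46 mm (along its x) by 78 mm (along its y), 70 mm tall. Origin: centre of its underside, z up. A white paper roll (48 mm diameter, 75 mm tall) and a glass beaker (56 mm diameter, 78 mm tall) also stand among the things; they are not part of the job.
- well_large: Grey plastic insert, 94 x 94 mm, with the largest round well, 79 mm diameter. Well centred, 30 mm deep, floor 6 mm above the origin. Origin: centre of the underside (4 mm above the table), z up, x, y along its sides. Fixed in a black tote (202 mm square, rim 42 mm high, side lugs 12 mm more) with the other inserts, two by two at 97 mm pitch in any order.
- well_medium: Grey plastic insert, 94 x 94 mm, with the middle round well, 63 mm diameter. Well centred, 30 mm deep, floor 6 mm above the origin. Origin: centre of the underside (4 mm above the table), z up, x, y along its sides. Fixed in a black tote (202 mm square, rim 42 mm high, side lugs 12 mm more) with the other inserts, two by two at 97 mm pitch in any order.
- well_small: Grey plastic insert, 94 x 94 mm, with the smallest round well, 48 mm diameter. Well centred, 30 mm deep, floor 6 mm above the origin. Origin: centre of the underside (4 mm above the table), z up, x, y along its sides. Fixed in a black tote (202 mm square, rim 42 mm high, side lugs 12 mm more) with the other inserts, two by two at 97 mm pitch in any order.
- well_square: Grey plastic insert, 94 x 94 mm, with the square well, 60 x 60 mm, its sides along x and y. Well centred, 30 mm deep, floor 6 mm above the origin. Origin: centre of the underside (4 mm above the table), z up, x, y along its sides. Fixed in a black tote (202 mm square, rim 42 mm high, side lugs 12 mm more) with the other inserts, two by two at 97 mm pitch in any order.

How it is judged:
By the outcome, as a careful person would: the job done as asked, in the order asked, and still so for the second after the job is handed in, with the robot touching nothing.
It also fails if it takes over 109 s, if anything falls off the work surface, if the arm or the gripper's body presses on something with over 40 N, if the wrist force passes 120 N, or if a joint passes its speed limit or range.

### The arm

A 6-joint arm with a two-finger parallel gripper is mounted at the origin on the work surface. World frame = base frame: x ahead of the robot, y to its left, z up, the work surface at z = 0. Lengths are in m, angles in degrees, forces in N, time in s.
With the tool pointing down it reaches from about 0.375 to 0.9 m from the base axis. Payload 3.1 kg.
Tool frame: the origin (TCP) lies on the centre line of the jaws, within the pads' length; the fingertips stand 8 mm ahead of it and the grasp point (between the pads) lies 11 mm behind it; z points along the fingers, y is the direction in which the jaws open and shut (so a half turn about z gives the same grasp; the last joint's range is limited). The gripper opens to 87 mm and grips with 3 to 60 N. Pads are 19 mm wide; open, the fingers measure 117 mm over their backs; the gripper's body (75 mm by 190 mm) begins 51 mm behind the grasp point.
Start: joints at [-77.951, 30.224, 82.088, -0, 67.689, -10.227], TCP at [0.237, -0.578, 0.231] pointing down, gripper open.
Joint ranges: [-176.69, 176.69], [-43.24, 126.21], [12.49, 139.97], [-82, 262], [0, 151.66], [-163.58, 163.58]. Speed limits (degrees/s): [159.86, 159.86, 180, 180, 180, 180].

### API

Orientations are given as a 3x3 rotation matrix whose columns are the frame's x, y, z axes.
In Python, from rig import * gives the robot as it stands. The module is installed in compiled form; this text tells all that it offers.
- The arm moves only by the tool arm_command, never from a script. Its argument "commands" is a list of rows, each an object with "translation": the shift along the tool's x, y, z scaled (see below), a list of three; "dr": the turn, a rotation vector about the tool's x, y, z scaled (see below), a list of three; "jaw": the closure, from 0 (fully open) to 1 (shut). In form: [{"translation": [x, y, z], "dr": [ax, ay, az], "jaw": jaw}, ...]. A call has 1 to 12 rows; each row shifts and turns the commanded pose from where the row before left it, along the tool's axes as they then stand; what a row does not reach is not made up. The controller multiplies each number of a shift by 25 mm and each number of a turn by 6 degrees. A row lasts 1/12 s, in which the tool goes at most 41.7 mm and 7.16 degrees, less where a joint would pass 70% of its speed; a pose out of reach is approached as far as the arm can. A call with a number of a shift or a turn outside -1 to 1 is refused whole. A call with a gripper value outside its range is refused whole. The fingers move at their own pace and stop on an object; the grip force is fixed at half the most. Time passes only in rows, so rows that do not move let the fingers close. It gives the time, the measured TCP pose, the force and the opening at its end, in the units of the state.
- read_state(): the state, without advancing time (a new reading comes with each control period).
- capture(name): name is "side" or "top" or "wrist"; returns (picture, depth): 480x640x3 uint8, red, green, blue; 480x640 float32, m along the optical axis (not along the pixel's ray), 0 where there is no reading.
- camera_model(name): a dict with "intrinsics" (3x3 intrinsics, pixels), "pose" (4x4, takes a point from camera to world coordinates); the wrist camera has in their place "mount" (4x4, takes a point from camera to tool coordinates, whose origin is the TCP and whose axes are the flange's). Camera axes: x right, y down, z forward; pixel columns grow to the right and rows downward; lengths in m; the calibration is good to about 2 mm. The wrist camera is an equidistant fisheye: a pixel r from the principal point sees the ray r / f radians off the axis. A picture is of the moment at which its call begins: read the wrist's pose just before it. camera_model takes no time and is no camera call.
- hand_in(): hands the job in, once; it reports no verdict.
The state is a dict: "time_s": time; "joint_positions": joint angles; "qvel": joint speeds; "tau": joint torques, N m; "position": TCP position; "tcp_rot": TCP orientation; "force": force on the tool from outside, world axes, zero at the start; "moment": the same for the moment, N m; "opening": opening from 0.0 (shut) to 1.0 (fully open).
Only numpy, scipy, OpenCV 4.12 (cv2) and the standard library are available. Lean on these libraries where they do the work, as an engineer would, in place of code of your own. Each camera call takes 0.05 s, during which the arm holds its last target.

## Working session

There is one attempt and no reset: what is moved stays moved. The work goes in short steps, Python scripts to look and compute and a tool call to move; the robot and the scene stay as the last step left them, time stands still between calls to the robot, and variables do not carry over. Pictures are saved under pics/ and viewed, and the job is handed in when it is done.

Besides the shell and the picture viewer there is one more tool, called after ">>>" as a command line: name --argument value ..., lists and objects as JSON in quotes. arm_command: Moves the arm, as the interface text tells. Its arguments: {"type":"object","properties":{"commands":{"type":"array"}},"required":["commands"]}

```bash
mkdir -p pics; python3 - <<'E'
from rig import *
import cv2,numpy as np
s=read_state();print({k:np.round(v,3).tolist() for k,v in s.items()})
for n in["top","side","wrist"]:
    p,d=capture(n);cv2.imwrite(f"pics/{n}0.png",p[:,:,::-1]);np.save(f"pics/{n}0.npy",d)
    m=camera_model(n);print(n,{k:np.round(v,4).tolist() if not isinstance(v,str) else v for k,v in m.items()}, (d>0).mean())
E
```

```text
{'time_s': 0.0, 'joint_positions': [-77.949, 30.28, 82.156, 0.001, 67.689, -10.229], 'qvel': [0.003, 0.018, 0.013, 0.021, 0.052, 0.009], 'tau': [-0.001, -44.004, -17.659, 0.063, 0.058, -0.0], 'position': [0.237, -0.578, 0.23], 'tcp_rot': [[0.925, 0.379, -0.0], [0.379, -0.925, 0.002], [0.0, -0.002, -1.0]], 'force': [0.749, -0.149, -0.758], 'moment': [-0.006, -0.008, -0.021], 'opening': 0.996}
top {'intrinsics': [[539.0863, 0.0, 328.7292], [0.0, 539.0863, 247.8509], [0.0, 0.0, 1.0]], 'pose': [[0.0219, -0.9896, 0.1423, 0.4101], [-0.9996, -0.0191, 0.0213, 0.0165], [-0.0184, -0.1427, -0.9896, 1.1107], [0.0, 0.0, 0.0, 1.0]]} 0.9960286458333333
side {'intrinsics': [[462.5799, 0.0, 321.4425], [0.0, 462.5799, 231.1595], [0.0, 0.0, 1.0]], 'pose': [[0.9627, -0.1863, 0.1963, 0.3682], [-0.2705, -0.6386, 0.7205, -0.6515], [-0.0088, -0.7467, -0.6651, 0.642], [0.0, 0.0, 0.0, 1.0]]} 0.9960384114583334
wrist {'intrinsics': [[371.6483, 0.0, 321.9106], [0.0, 371.6483, 240.0834], [0.0, 0.0, 1.0]], 'mount': [[0.0004, -0.9577, -0.2878, 0.0787], [1.0, 0.0002, 0.0008, -0.0012], [-0.0007, -0.2878, 0.9577, -0.1543], [0.0, 0.0, 0.0, 1.0]]} 0.9954720052083333
```

View pics/top0.png

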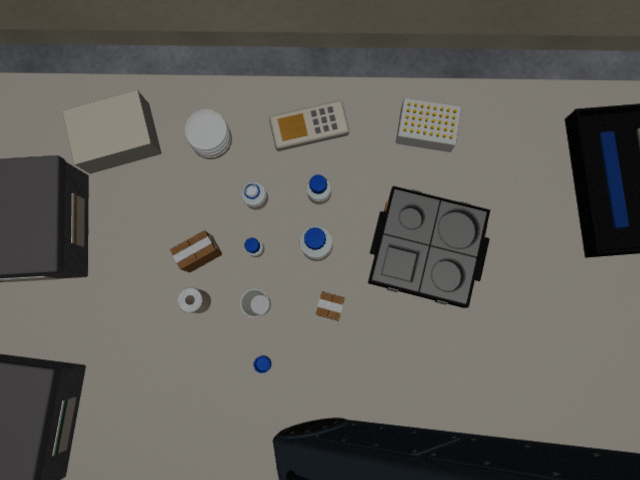

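View pics/side0.png

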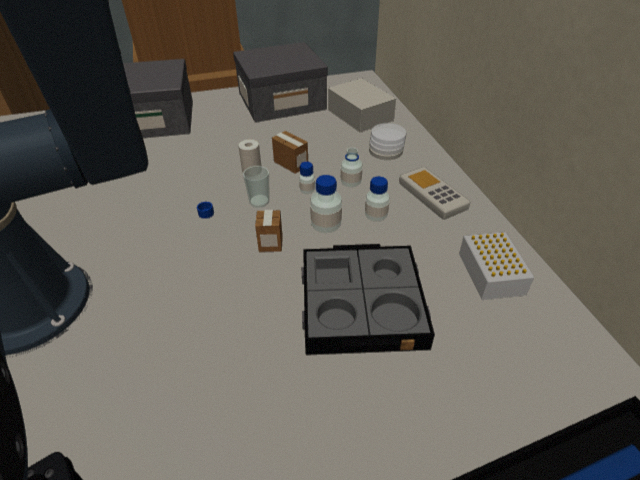

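View pics/wrist0.png

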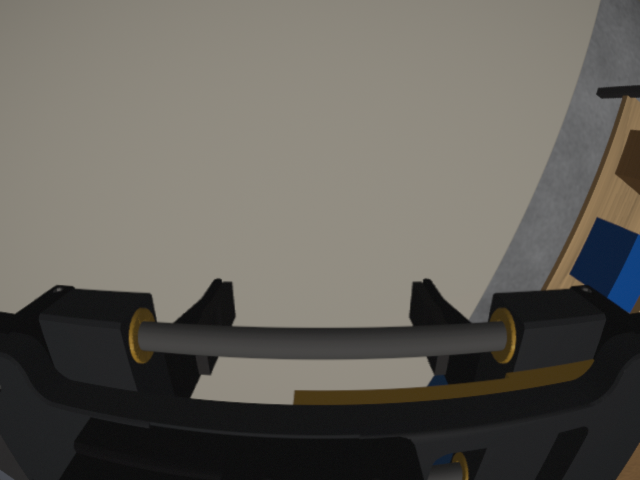

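```bash
cat > h.py <<'E'
import numpy as np,cv2
from rig import *
def cloud(n,d):
    m=camera_model(n);K=np.array(m["intrinsics"]);T=np.array(m["pose"])
    v,u=np.mgrid[0:480,0:640]
    P=np.stack([(u-K[0,2])/K[0,0]*d,(v-K[1,2])/K[1,1]*d,d],-1)
    return P@T[:3,:3].T+T[:3,3]
def ray(n,uv):
    m=camera_model(n);K=np.array(m["intrinsics"]);T=np.array(m["pose"])
    r=T[:3,:3]@np.array([(uv[0]-K[0,2])/K[0,0],(uv[1]-K[1,2])/K[1,1],1]);return T[:3,3],r/np.linalg.norm(r)
def onplane(n,uv,z):
    o,r=ray(n,uv);return o+r*(z-o[2])/r[2]
def tri(a,b):
    (o1,r1),(o2,r2)=a,b
    A=np.stack([r1,-r2],1);t=np.linalg.lstsq(A,o2-o1,rcond=None)[0]
    p,q=o1+r1*t[0],o2+r2*t[1];return (p+q)/2,np.linalg.norm(p-q)
E
python3 - <<'E'
from h import *
for n in["top","side"]:
    p=cv2.imread(f"pics/{n}0.png");d=np.load(f"pics/{n}0.npy");C=cloud(n,d)
    h=cv2.cvtColor(p,cv2.COLOR_BGR2HSV)
    for nm,lo,hi,a0 in[("blue",(100,150,60),(130,255,255),40),("brown",(5,90,50),(22,255,200),40)]:
        m=cv2.inRange(h,lo,hi)
        if nm=="brown":m=cv2.morphologyEx(m,cv2.MORPH_CLOSE,np.ones((11,11)))
        k,L,S,ce=cv2.connectedComponentsWithStats(m)
        for i in range(1,k):
            if S[i,4]<a0 or S[i,4]>2500:continue
            P=C[L==i];zm=np.percentile(P[:,2],90);t=P[P[:,2]>zm-.006]
            if nm=="brown": 
                r=cv2.minAreaRect((t[:,:2]*1000).astype(np.float32));extra=np.round(r[0]+r[1]+(r[2],),1)
            else: 
                c,R=cv2.minEnclosingCircle((t[:,:2]*1000).astype(np.float32));extra=np.round([c[0],c[1],R],1)
            print(n,nm,ce[i].round(1),S[i,4],"top z",zm.round(4),t.mean(0).round(4),extra)
    # wells
    tab=C[(C[...,0]>.35)&(C[...,0]<.7)&(abs(C[...,2])<.01)];print(n,"table z",np.median(tab[:,2]),tab[:,2].std())
E
```

```text
top blue [614.2 179.1] 1265 top z 0.0511 [ 0.7126 -0.529   0.0521] [ 611.6 -259.2  341.5]
top blue [317.7 183.1] 231 top z 0.0918 [0.6835 0.0627 0.0946] [555.5  40.6 147.4]
top blue [314.7 238. ] 349 top z 0.1133 [0.5724 0.0652 0.1144] [500.5  43.4  94.3]
top blue [251.4 244.8] 157 top z 0.0721 [0.5624 0.19   0.0774] [490.4 109.2 122.7]
top blue [262. 364.] 217 top z 0.0221 [0.3313 0.164  0.0373] [365.6  98.9  93.7]
top brown [430.9 118.7] 1280 top z 0.0557 [ 0.8318 -0.1632  0.0585] [ 630.9 -101.5  103.   489.9   73.7]
top brown [292.1 126.7] 601 top z 0.0289 [0.8211 0.1224 0.0285] [628.3  73.5 450.9  55.1  14.2]
top brown [ 74.7 214.2] 110 top z 0.0731 [0.6151 0.5449 0.071 ] [609.7 544.5 100.2   3.8   4.6]
top brown [194.9 252.1] 1178 top z 0.0714 [0.5514 0.3053 0.073 ] [507.3 174.6 361.6  83.9  71.5]
top brown [329.6 305.6] 531 top z 0.0718 [0.448  0.0347 0.0758] [442.5  34.1  48.6  55.5  77.4]
top table z -0.0005643977780238618 0.0024888548611735916
side blue [305.7 168.4] 146 top z 0.071 [0.5629 0.1876 0.0694] [563.4 189.2  14.2]
side blue [325.5 184.4] 331 top z 0.1132 [0.5711 0
[... 371 characters left out ...]
8  352.3   59.8 2124.9   17.6]
side brown [290.3  93.9] 103 top z 0.0753 [0.6084 0.5434 0.0726] [609.3 543.4 100.1  10.5   5.8]
side brown [289.4 150.8] 1062 top z 0.071 [0.5495 0.287  0.0777] [ 482.5 -155.7 1014.4   80.    81.5]
side brown [423.6 178.7] 315 top z 0.0287 [0.8207 0.1201 0.0292] [ 619.  -256.7  932.8   70.1   61.9]
side brown [268.5 228.3] 813 top z 0.0715 [0.4467 0.0268 0.0731] [ 397.7 -295.3  713.2   47.4   81.5]
side brown [497.9 254.3] 1381 top z 0.0564 [ 0.8261 -0.1669  0.0587] [ 639.7 -397.5  736.6  101.6   50.9]
side brown [407.1 344.1] 136 top z 0.0324 [ 0.608  -0.2766  0.0308] [ 608.2 -276.1    6.7   20.6   73.7]
side table z 0.0005708503269233334 0.001708786819708452
```

```bash
python3 - <<'E'
from h import *
p=cv2.imread("pics/top0.png");cv2.imwrite("pics/topz.png",cv2.resize(p[170:320,150:350],None,fx=4,fy=4,interpolation=2)[:600])
cv2.imwrite("pics/tote.png",cv2.resize(p[175:315,355:505],None,fx=4,fy=4,interpolation=2))
for n in["top","side"]:
    d=np.load(f"pics/{n}0.npy");C=cloud(n,d)
    # tote area
    m=(C[...,2]>.03)&(C[...,2]<.05)&(C[...,0]>.25)&(C[...,0]<.7)&(C[...,1]<-.05)&(C[...,1]>-.4)
    q=C[m];hist,e=np.histogram(q[:,2],np.arange(.03,.0501,.002));print(n,hist)
    print(q.min(0),q.max(0))
    r=cv2.minAreaRect((q[:,:2]*1000).astype(np.float32));print(r)
E
```

```text
top [  98  157  526 1496 2381 1848  658   97   11    0]
[ 0.45376989 -0.28287958  0.03004017] [ 0.69385396 -0.05080984  0.04791257]
((574.2555541992188, -161.4778594970703), (225.91891479492188, 210.7449188232422), 76.25267028808594)
side [ 212  212  251  596 2527 3704  929   62    1    0]
[ 0.45226213 -0.28424195  0.03000449] [ 0.69342137 -0.05012606  0.04662757]
((573.5753173828125, -161.7350616455078), (229.33091735839844, 209.2950897216797), 76.5213851928711)
```

View pics/topz.png

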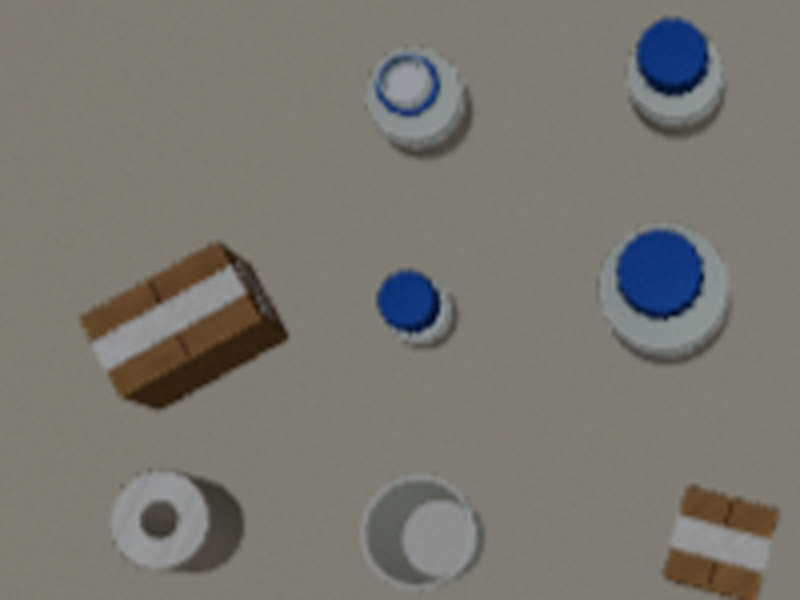

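View pics/tote.png

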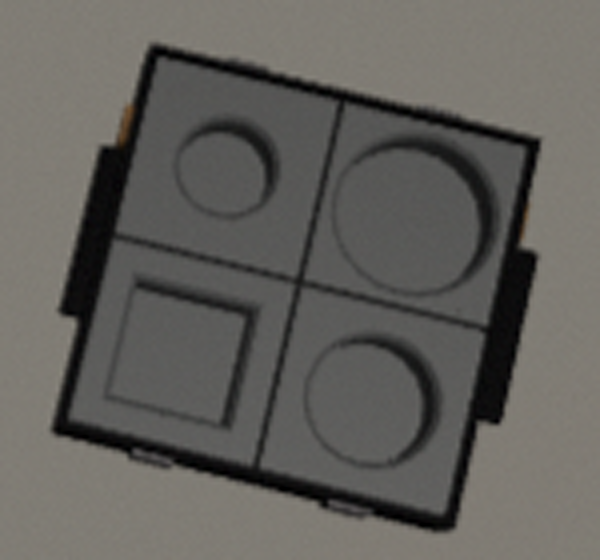

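```bash
python3 - <<'E'
from h import *
from scipy.optimize import least_squares
boxes={"med":(.67,.70,.03,.09,.090),"large":(.55,.60,.03,.09,.112),"small":(.54,.58,.16,.22,.070)}
for n in["top","side"]:
    p=cv2.imread(f"pics/{n}0.png");d=np.load(f"pics/{n}0.npy");C=cloud(n,d);h=cv2.cvtColor(p,cv2.COLOR_BGR2HSV)
    b=cv2.inRange(h,(100,150,60),(130,255,255))>0
    for k,(x0,x1,y0,y1,z) in boxes.items():
        m=b&(C[...,0]>x0-.02)&(C[...,0]<x1+.02)&(C[...,1]>y0)&(C[...,1]<y1)&(abs(C[...,2]-z)<.006)
        t=C[m];c,R=cv2.minEnclosingCircle((t[:,:2]*1000).astype(np.float32));print(n,k,len(t),np.round(t.mean(0)*1000,1),np.round(c,1),round(R,1))
    for k,(x0,x1,y0,y1) in {"sq":(.40,.50,-.02,.09),"ob":(.49,.61,.22,.37)}.items():
        m=(C[...,0]>x0)&(C[...,0]<x1)&(C[...,1]>y0)&(C[...,1]<y1)&(abs(C[...,2]-.0715)<.006)
        L=cv2.connectedComponentsWithStats(m.astype(np.uint8));i=1+np.argmax(L[2][1:,4]);t=C[L[1]==i]
        print(n,k,len(t),np.round(t.mean(0)*1000,1),cv2.minAreaRect((t[:,:2]*1000).astype(np.float32)))
    # wells: points low within tote
    m=(C[...,2]>.03)&(C[...,2]<.05)&(C[...,0]>.25)&(C[...,0]<.7)&(C[...,1]<-.05)&(C[...,1]>-.4)
    r=cv2.minAreaRect((C[m][:,:2]*1000).astype(np.float32))
    bx=cv2.boxPoints(r)
    ctr=np.array(r[0])
    low=(C[...,2]<.030)&(np.linalg.norm(C[...,:2]*1000-ctr,axis=-1)<105)
    kk,L,S,ce=cv2.connectedComponentsWithStats(low.astype(np.uint8),connectivity=4)
    for i in range(1,kk):
        if S[i,4]<60:continue
        t=C[L==i];f=t[t[:,2]<.016]
        # rim boundary: dilate ring pixels -> cast to z=.04
        cs,_=cv2.findContours((L==i).astype(np.uint8),cv2.RETR_EXTERNAL,cv2.CHAIN_APPROX_NONE)
        pts=np.array([onplane(n,q[0],.04)[:2]*1000 for q in cs[0]],np.float32)
        print(n,"well",ce[i].round(),S[i,4],"floor",np.round(np.median(f,0)*1000,1) if len(f) else None,"enc",cv2.minEnclosingCircle(pts),"rect",cv2.minAreaRect(pts))
E
```

```text
top med 220 [684.5  63.2  89.1] [684.4  63. ] 16.6
top large 329 [572.8  65.3 111.1] [572.6  65.2] 19.6
top small 147 [563.5 190.9  69. ] [563.5 191.1] 13.4
top sq 566 [448.6  35.1  69.6] ((448.66705322265625, 35.01940155029297), (46.49394989013672, 45.909481048583984), 76.1564712524414)
top ob 916 [552.3 307.2  69.4] ((552.27197265625, 307.57391357421875), (46.73859405517578, 78.85693359375), 30.62749671936035)
top well [411. 217.] 408 floor [ 635.6 -127.2    9.6] enc ((631.369384765625, -124.57037353515625), 23.371938705444336) rect ((631.2387084960938, -125.05472564697266), (43.34040832519531, 44.304840087890625), 0.17861786484718323)
top well [457. 229.] 1054 floor [ 612.1 -222.2    9.4] enc ((609.4559326171875, -218.86387634277344), 38.91687774658203) rect ((607.0099487304688, -214.6562957763672), (77.40827941894531, 67.91744232177734), 29.491161346435547)
top well [400. 262.] 859 floor [ 540.  -104.7    9.3] enc ((537.4697875976562, -102.09503173828125), 40.573856353759766) rect ((537.6032104492188, -102.49433135986328), (59.02357482910156, 58.64604568481445), 77.006103515625)

[... 1313 characters left out ...]
.1977424621582)
side well [395. 313.] 1276 floor [ 615.3 -210.7   10.6] enc ((606.7808227539062, -225.49905395507812), 38.301551818847656) rect ((606.9663696289062, -224.86524963378906), (69.57819366455078, 74.97797393798828), 73.87482452392578)
side well [336. 315.] 798 floor [ 518.7 -187.    10.7] enc ((513.619140625, -203.8870391845703), 30.281761169433594) rect ((513.5097045898438, -202.76332092285156), (56.321773529052734, 57.3145751953125), 23.24786376953125)
side well [369. 350.] 246 floor [ 550.8 -260.9    6.4] enc ((541.2571411132812, -280.38848876953125), 28.900272369384766) rect ((541.1168823242188, -280.97955322265625), (13.591574668884277, 57.250457763671875), 76.64305877685547)
```

>>> arm_command --commands '[{"translation":[0,0,0],"dr":[0,0,-1],"jaw":0},{"translation":[0,0,0],"dr":[0,0,-1],"jaw":0},{"translation":[0,0,0],"dr":[0,0,-1],"jaw":0},{"translation":[0,0,0],"dr":[0,0,-1],"jaw":0},{"translation":[0,0,0],"dr":[0,0,-1],"jaw":0},{"translation":[0,0,0],"dr":[0,0,-1],"jaw":0},{"translation":[0,0,0],"dr":[0,0,-1],"jaw":0},{"translation":[0,0,0],"dr":[0,0,-1],"jaw":0},{"translation":[0,0,0],"dr":[0,0,-0.97],"jaw":0},{"translation":[0,0,0],"dr":[0,0,0],"jaw":0}]'

```text
time_s: 0.98
position: [0.2368, -0.578, 0.2301]
tcp_rot: [[0.239, 0.971, -0.0], [0.971, -0.239, 0.001], [0.001, -0.0, -1.0]]
force: [-0.0, 0.6, -0.1]
opening: 1.0
```

```bash
cat > go.py <<'E'
import sys
from h import *
s=read_state();R=np.array(s["tcp_rot"]);p=np.array(s["position"])
print("t",round(s["time_s"],2),"p",p.round(4),"yaw_y",np.degrees(np.arctan2(R[1,1],R[0,1])).round(2),"tilt",R[:,2].round(4),"F",np.round(s["force"],1),"open",round(s["opening"],3))
if len(sys.argv)>3:
    t=np.array([float(a) for a in sys.argv[1:4]])/1000
    print("tool units (25mm):",(R.T@(t-p)/.025).round(2))
E
python3 go.py 448.3 34.3 190
```

```text
t 0.98 p [ 0.2368 -0.578   0.2301] yaw_y -13.81 tilt [-2.e-04  9.e-04 -1.e+00] F [-0.   0.6 -0.1] open 1.0
tool units (25mm): [25.8   2.37  1.63]
```

>>> arm_command --commands '[{"translation":[0.5,0,0],"dr":[0,0,0],"jaw":0},{"translation":[0.9,0.1,0],"dr":[0,0,0],"jaw":0},{"translation":[0.9,0.1,0],"dr":[0,0,0],"jaw":0},{"translation":[0.9,0.1,0],"dr":[0,0,0],"jaw":0},{"translation":[0.9,0.1,0],"dr":[0,0,0],"jaw":0},{"translation":[0.9,0.1,0],"dr":[0,0,0],"jaw":0},{"translation":[0.9,0.1,0],"dr":[0,0,0],"jaw":0},{"translation":[0.9,0.1,0],"dr":[0,0,0],"jaw":0},{"translation":[0.9,0.1,0],"dr":[0,0,0],"jaw":0},{"translation":[0.9,0.1,0],"dr":[0,0,0],"jaw":0},{"translation":[0.9,0.1,0],"dr":[0,0,0],"jaw":0},{"translation":[0.9,0.1,0],"dr":[0,0,0],"jaw":0}]'

```text
time_s: 1.98
position: [0.3263, -0.3314, 0.2305]
tcp_rot: [[0.243, 0.97, 0.0], [0.97, -0.243, 0.0], [0.0, -0.0, -1.0]]
force: [0.7, 0.5, 0.5]
opening: 0.996
```

>>> arm_command --commands '[{"translation":[0.9,0.1,0],"dr":[0,0,0],"jaw":0},{"translation":[0.9,0.1,0],"dr":[0,0,0],"jaw":0},{"translation":[0.9,0.1,0],"dr":[0,0,0],"jaw":0},{"translation":[0.9,0.1,0],"dr":[0,0,0],"jaw":0},{"translation":[0.9,0.1,0],"dr":[0,0,0],"jaw":0},{"translation":[0.9,0.1,0],"dr":[0,0,0],"jaw":0},{"translation":[0.9,0.1,0.1],"dr":[0,0,0],"jaw":0},{"translation":[0.9,0.1,0.1],"dr":[0,0,0],"jaw":0},{"translation":[0.9,0.1,0.1],"dr":[0,0,0],"jaw":0},{"translation":[0.9,0.1,0.1],"dr":[0,0,0],"jaw":0},{"translation":[0.9,0.1,0.1],"dr":[0,0,0],"jaw":0},{"translation":[0,0,0],"dr":[0,0,0],"jaw":0}]'

```text
time_s: 2.98
position: [0.4122, -0.0957, 0.2177]
tcp_rot: [[0.24, 0.971, -0.001], [0.971, -0.24, 0.002], [0.002, -0.001, -1.0]]
force: [-0.1, -0.3, -0.3]
opening: 0.996
```

```bash
python3 go.py 448.3 34.3 190
```

```text
t 2.98 p [ 0.4122 -0.0957  0.2177] yaw_y -13.87 tilt [-9.e-04  2.e-03 -1.e+00] F [-0.1 -0.3 -0.3] open 0.996
tool units (25mm): [5.39 0.16 1.12]
```

>>> arm_command --commands '[{"translation":[0.9,0,0.1],"dr":[0,0,0],"jaw":0},{"translation":[0.9,0,0.2],"dr":[0,0,0],"jaw":0},{"translation":[0.9,0,0.2],"dr":[0,0,0],"jaw":0},{"translation":[0.9,0,0.2],"dr":[0,0,0],"jaw":0},{"translation":[0.9,0.1,0.2],"dr":[0,0,0],"jaw":0},{"translation":[0.6,0.06,0.2],"dr":[0,0,0],"jaw":0},{"translation":[0.3,0,0],"dr":[0,0,0],"jaw":0},{"translation":[0,0,0],"dr":[0,0,0],"jaw":0}]'

```text
time_s: 3.65
position: [0.4487, 0.0318, 0.1904]
tcp_rot: [[0.24, 0.971, -0.0], [0.971, -0.24, 0.0], [-0.0, -0.0, -1.0]]
force: [0.1, -1.1, -0.2]
opening: 0.999
```

```bash
python3 go.py 448.3 34.3 52; python3 - <<'E'
from h import *
for n in["wrist","top"]:
    p,d=capture(n);cv2.imwrite(f"pics/{n}1.png",p[:,:,::-1]);np.save(f"pics/{n}1.npy",d)
E
```

```text
t 3.65 p [0.4487 0.0318 0.1904] yaw_y -13.87 tilt [-4.e-04  0.e+00 -1.e+00] F [ 0.1 -1.1 -0.2] open 0.999
tool units (25mm): [ 0.09 -0.04  5.54]
```

View pics/wrist1.png

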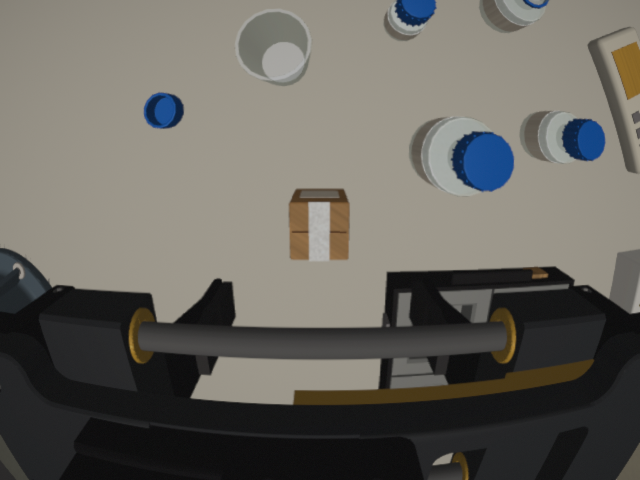

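The wrist view shows the carton, its top face spanning about (289–349, 203–261), square to the jaws and centred at column 319. I'll check its position by ray.

```bash
cat >> h.py <<'E'
def wray(uv,s):
    m=camera_model("wrist");K=np.array(m["intrinsics"]);M=np.array(m["mount"])
    x=(np.array(uv)-K[:2,2])/K[0,0];th=np.linalg.norm(x)
    r=np.r_[x/th*np.sin(th),np.cos(th)]
    T=np.eye(4);T[:3,:3]=s["tcp_rot"];T[:3,3]=s["position"];T=T@M
    return T[:3,3],T[:3,:3]@r
def wplane(uv,z,s):
    o,r=wray(uv,s);return o+r*(z-o[2])/r[2]
E
python3 - <<'E'
from h import *
s=read_state()
for c in[(289,203),(349,203),(349,260),(290,261)]:print(wplane(c,.07,s).round(4))
for nm,c,z in[("large",(484,161),.112),("med",(584,140),.09),("small",(416,8),.07)]:print(nm,wplane(c,z,s).round(4))
E
```

```text
[0.4299 0.0622 0.07  ]
[0.4739 0.0513 0.07  ]
[0.4638 0.0068 0.07  ]
[0.4184 0.0172 0.07  ]
large [0.568  0.0676 0.112 ]
med [0.6753 0.0649 0.09  ]
small [0.559  0.1871 0.07  ]
```

>>> arm_command --commands '[{"translation":[0.1,-0.06,0.4],"dr":[0,0,0],"jaw":0},{"translation":[0,0,0.8],"dr":[0,0,0],"jaw":0},{"translation":[0,0,0.8],"dr":[0,0,0],"jaw":0},{"translation":[0,0,0.8],"dr":[0,0,0],"jaw":0},{"translation":[0,0,0.8],"dr":[0,0,0],"jaw":0},{"translation":[0,0,0.8],"dr":[0,0,0],"jaw":0},{"translation":[0,0,0.7],"dr":[0,0,0],"jaw":0},{"translation":[0,0,0.4],"dr":[0,0,0],"jaw":0},{"translation":[0,0,0],"dr":[0,0,0],"jaw":0}]'

```text
time_s: 4.5
position: [0.4468, 0.0328, 0.0516]
tcp_rot: [[0.242, 0.97, -0.003], [0.97, -0.242, 0.0], [-0.0, -0.003, -1.0]]
force: [-0.2, 0.7, 0.4]
opening: 0.997
```

>>> arm_command --commands '[{"translation":[0,0,0],"dr":[0,0,0],"jaw":0.3},{"translation":[0,0,0],"dr":[0,0,0],"jaw":0.4},{"translation":[0,0,0],"dr":[0,0,0],"jaw":0.5},{"translation":[0,0,0],"dr":[0,0,0],"jaw":1},{"translation":[0,0,0],"dr":[0,0,0],"jaw":1},{"translation":[0,0,0],"dr":[0,0,0],"jaw":1},{"translation":[0,0,0],"dr":[0,0,0],"jaw":1},{"translation":[0,0,0],"dr":[0,0,0],"jaw":1},{"translation":[0,0,0],"dr":[0,0,0],"jaw":1}]'

```text
time_s: 5.25
position: [0.4477, 0.034, 0.0533]
tcp_rot: [[0.24, 0.971, 0.0], [0.971, -0.24, -0.0], [0.0, 0.0, -1.0]]
force: [-0.3, 0.3, 3.0]
opening: 0.524
```

```bash
python3 go.py 538 -103.2 140
```

```text
t 5.25 p [0.4477 0.034  0.0533] yaw_y -13.89 tilt [ 2.e-04 -0.e+00 -1.e+00] F [-0.3  0.3  3. ] open 0.524
tool units (25mm): [-4.46  4.82 -3.47]
```

>>> arm_command --commands '[{"translation":[0,0,-0.2],"dr":[0,0,0],"jaw":1},{"translation":[0,0,-0.4],"dr":[0,0,0],"jaw":1},{"translation":[0,0,-0.6],"dr":[0,0,0],"jaw":1},{"translation":[0,0,-0.6],"dr":[0,0,0],"jaw":1},{"translation":[0,0,-0.6],"dr":[0,0,0],"jaw":1},{"translation":[0,0,-0.6],"dr":[0,0,0],"jaw":1},{"translation":[0,0,-0.3],"dr":[0,0,0],"jaw":1},{"translation":[-0.2,0.2,-0.1],"dr":[0,0,0],"jaw":1},{"translation":[-0.3,0.4,0],"dr":[0,0,0],"jaw":1},{"translation":[-0.5,0.5,0],"dr":[0,0,0],"jaw":1},{"translation":[-0.5,0.5,0],"dr":[0,0,0],"jaw":1},{"translation":[-0.5,0.5,0],"dr":[0,0,0],"jaw":1}]'

```text
time_s: 6.25
position: [0.4874, -0.0287, 0.1372]
tcp_rot: [[0.24, 0.971, -0.001], [0.971, -0.24, 0.0], [-0.0, -0.001, -1.0]]
force: [0.9, 0.2, -0.8]
opening: 0.522
```

>>> arm_command --commands '[{"translation":[-0.5,0.5,0],"dr":[0,0,0],"jaw":1},{"translation":[-0.5,0.5,0],"dr":[0,0,0],"jaw":1},{"translation":[-0.5,0.5,0],"dr":[0,0,0],"jaw":1},{"translation":[-0.4,0.5,0],"dr":[0,0,0],"jaw":1},{"translation":[-0.4,0.4,0],"dr":[0,0,0],"jaw":1},{"translation":[-0.1,0.3,0],"dr":[0,0,0],"jaw":1},{"translation":[0,0,0],"dr":[0,0,0],"jaw":1},{"translation":[0,0,0],"dr":[0,0,0],"jaw":1}]'

```text
time_s: 6.92
position: [0.5375, -0.1017, 0.1375]
tcp_rot: [[0.241, 0.971, -0.001], [0.971, -0.241, 0.001], [0.0, -0.001, -1.0]]
force: [-0.4, 0.3, 0.2]
opening: 0.524
```

```bash
python3 go.py 538 -103.2 62; python3 - <<'E'
from h import *
for n in["side","top","wrist"]:
    p,d=capture(n);cv2.imwrite(f"pics/{n}2.png",p[:,:,::-1]);np.save(f"pics/{n}2.npy",d)
a=cv2.imread("pics/side2.png")[180:380,220:480];b=cv2.imread("pics/wrist2.png")
cv2.imwrite("pics/c2.png",np.hstack([cv2.resize(a,(400,308)),cv2.resize(b,(400,308))]))
E
```

```text
t 6.92 p [ 0.5375 -0.1017  0.1375] yaw_y -13.93 tilt [-1.3e-03  7.0e-04 -1.0e+00] F [-0.4  0.3  0.2] open 0.524
tool units (25mm): [-0.06  0.04  3.02]
```

View pics/c2.png

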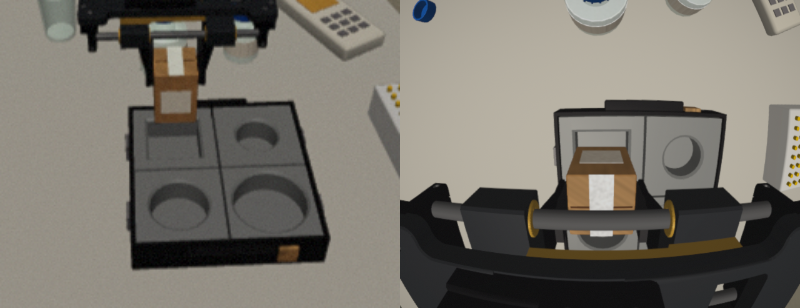

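The carton hangs upright and square with its well, which lies directly under it. Lowering.

>>> arm_command --commands '[{"translation":[-0.06,0.04,0.3],"dr":[0,0,0],"jaw":1},{"translation":[0,0,0.5],"dr":[0,0,0],"jaw":1},{"translation":[0,0,0.5],"dr":[0,0,0],"jaw":1},{"translation":[0,0,0.5],"dr":[0,0,0],"jaw":1},{"translation":[0,0,0.4],"dr":[0,0,0],"jaw":1},{"translation":[0,0,0.3],"dr":[0,0,0],"jaw":1},{"translation":[0,0,0.2],"dr":[0,0,0],"jaw":1},{"translation":[0,0,0.1],"dr":[0,0,0],"jaw":1},{"translation":[0,0,0],"dr":[0,0,0],"jaw":1},{"translation":[0,0,0],"dr":[0,0,0],"jaw":1}]'

```text
time_s: 7.9
position: [0.5387, -0.1034, 0.0682]
tcp_rot: [[0.24, 0.971, 0.0], [0.971, -0.24, -0.0], [-0.0, 0.001, -1.0]]
force: [-0.4, 0.2, -1.4]
opening: 0.53
```

>>> arm_command --commands '[{"translation":[0,0,0.05],"dr":[0,0,0],"jaw":1},{"translation":[0,0,0.04],"dr":[0,0,0],"jaw":1},{"translation":[0,0,0],"dr":[0,0,0],"jaw":1}]'

```text
time_s: 8.15
position: [0.5385, -0.1034, 0.066]
tcp_rot: [[0.24, 0.971, 0.001], [0.971, -0.24, -0.0], [-0.0, 0.001, -1.0]]
force: [1.7, -0.1, -0.6]
opening: 0.523
```

```bash
python3 go.py 538 -103.2 62
```

```text
t 8.15 p [ 0.5385 -0.1034  0.066 ] yaw_y -13.91 tilt [ 5.e-04 -2.e-04 -1.e+00] F [ 1.7 -0.1 -0.6] open 0.523
tool units (25mm): [ 0.   -0.02  0.16]
```

>>> arm_command --commands '[{"translation":[0,0,0.05],"dr":[0,0,0],"jaw":1},{"translation":[0,0,0.05],"dr":[0,0,0],"jaw":1},{"translation":[0,0,0],"dr":[0,0,0],"jaw":1}]'

```text
time_s: 8.4
position: [0.5385, -0.1034, 0.0633]
tcp_rot: [[0.24, 0.971, 0.0], [0.971, -0.24, -0.0], [-0.0, 0.0, -1.0]]
force: [0.2, 0.1, -0.6]
opening: 0.522
```

>>> arm_command --commands '[{"translation":[0,0,0.03],"dr":[0,0,0],"jaw":1},{"translation":[0,0,0],"dr":[0,0,0],"jaw":1},{"translation":[0,0,0],"dr":[0,0,0],"jaw":1}]'

```text
time_s: 8.65
position: [0.5385, -0.1034, 0.0633]
tcp_rot: [[0.24, 0.971, 0.0], [0.971, -0.24, -0.0], [-0.0, 0.001, -1.0]]
force: [-1.5, -0.2, 5.4]
opening: 0.522
```

Contact with the floor at TCP z 63 mm, as expected. Release and lift.

>>> arm_command --commands '[{"translation":[0,0,0],"dr":[0,0,0],"jaw":0.45},{"translation":[0,0,0],"dr":[0,0,0],"jaw":0.4},{"translation":[0,0,0],"dr":[0,0,0],"jaw":0.35},{"translation":[0,0,0],"dr":[0,0,0],"jaw":0.35},{"translation":[0,0,-0.3],"dr":[0,0,0],"jaw":0.35},{"translation":[0,0,-0.7],"dr":[0,0,0],"jaw":0.35},{"translation":[0,0,-0.9],"dr":[0,0,0],"jaw":0.35},{"translation":[0,0,-0.9],"dr":[0,0,0],"jaw":0.3},{"translation":[0,0,-0.9],"dr":[0,0,0],"jaw":0},{"translation":[0,0,-0.9],"dr":[0,0,0],"jaw":0},{"translation":[0,0,-0.8],"dr":[0,0,0],"jaw":0},{"translation":[0,0,0],"dr":[0,0,0],"jaw":0}]'

```text
time_s: 9.65
position: [0.5409, -0.1042, 0.2021]
tcp_rot: [[0.24, 0.971, 0.008], [0.971, -0.24, -0.003], [-0.001, 0.009, -1.0]]
force: [0.3, 0.4, 0.1]
opening: 0.914
```

```bash
python3 go.py 563.5 190 200; python3 - <<'E'
from h import *
p,d=capture("side");cv2.imwrite("pics/side3.png",p[180:380,220:480,::-1])
E
```

```text
t 9.65 p [ 0.5409 -0.1042  0.2021] yaw_y -13.89 tilt [ 0.0083 -0.0034 -1.    ] F [0.3 0.4 0.1] open 0.914
tool units (25mm): [11.64 -1.95  0.05]
```

View pics/side3.png

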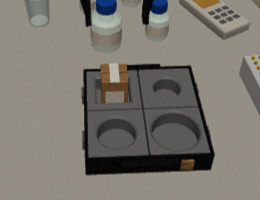

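Carton stands in the square well (crop about (113,80)). Next is the small bottle.

>>> arm_command --commands '[{"translation":[0.5,-0.1,0],"dr":[0,0,0],"jaw":0},{"translation":[0.9,-0.2,0],"dr":[0,0,0],"jaw":0},{"translation":[0.9,-0.2,0],"dr":[0,0,0],"jaw":0},{"translation":[0.9,-0.2,0],"dr":[0,0,0],"jaw":0},{"translation":[0.9,-0.2,0],"dr":[0,0,0],"jaw":0},{"translation":[0.9,-0.2,0],"dr":[0,0,0],"jaw":0},{"translation":[0.9,-0.2,0],"dr":[0,0,0],"jaw":0},{"translation":[0.9,-0.2,0],"dr":[0,0,0],"jaw":0},{"translation":[0.9,-0.2,0],"dr":[0,0,0],"jaw":0},{"translation":[0.9,-0.2,0],"dr":[0,0,0],"jaw":0},{"translation":[0.9,0,0],"dr":[0,0,0],"jaw":0},{"translation":[0.9,0,0],"dr":[0,0,0],"jaw":0}]'

```text
time_s: 10.7
position: [0.5527, 0.1624, 0.1956]
tcp_rot: [[0.24, 0.971, -0.005], [0.971, -0.24, -0.0], [-0.001, -0.005, -1.0]]
force: [0.9, -0.6, -0.2]
opening: 1.001
```

>>> arm_command --commands '[{"translation":[0.8,0,0],"dr":[0,0,0],"jaw":0},{"translation":[0.4,0,0],"dr":[0,0,0],"jaw":0},{"translation":[0,0,0],"dr":[0,0,0],"jaw":0},{"translation":[0,0,0],"dr":[0,0,0],"jaw":0}]'

```text
time_s: 11.03
position: [0.5608, 0.1898, 0.1963]
tcp_rot: [[0.239, 0.971, -0.003], [0.971, -0.239, -0.001], [-0.002, -0.003, -1.0]]
force: [-0.5, -0.1, 0.5]
opening: 1.001
```

```bash
python3 go.py 563.5 190 53; python3 - <<'E'
from h import *
s=read_state();p,d=capture("wrist");b=p[:,:,::-1].copy();cv2.imwrite("pics/wrist4.png",b)
h=cv2.cvtColor(b,cv2.COLOR_BGR2HSV);m=cv2.inRange(h,(100,150,60),(130,255,255))
k,L,S,ce=cv2.connectedComponentsWithStats(m)
for i in range(1,k):
    if S[i,4]>80:
        cs,_=cv2.findContours((L==i).astype(np.uint8),0,2);print(ce[i].round(1),S[i],cv2.minEnclosingCircle(cs[0]),[wplane(ce[i],z,s)[:2].round(4).tolist() for z in(.07,.09,.112)])
E
```

```text
t 11.03 p [0.5608 0.1898 0.1963] yaw_y -13.82 tilt [-2.8e-03 -9.0e-04 -1.0e+00] F [-0.5 -0.1  0.5] open 1.001
tool units (25mm): [0.04 0.12 5.73]
[445.9 189.1] [436 175  31  38 165] ((453.8418884277344, 193.474365234375), 18.742454528808594) [[0.6636, 0.2029], [0.6576, 0.2075], [0.651, 0.2126]]
[324.2 226. ] [ 307  207   35   38 1018] ((324.00225830078125, 225.68099975585938), 18.681093215942383) [[0.5629, 0.1961], [0.5641, 0.2012], [0.5654, 0.2068]]
[124.4 281. ] [108 269  32  24 568] ((123.68181610107422, 283.43939208984375), 15.69965934753418) [[0.3743, 0.1904], [0.3889, 0.1959], [0.405, 0.2019]]
[480.8 317.7] [471 313  18   9  95] ((479.5, 317.5), 9.192488670349121) [[0.6821, 0.0785], [0.6748, 0.092], [0.6667, 0.1068]]
[370.7 374.4] [ 347  359   49   31 1335] ((370.9942321777344, 376.6200866699219), 25.239116668701172) [[0.5715, 0.0466], [0.572, 0.0624], [0.5726, 0.0797]]
```

View pics/wrist4.png

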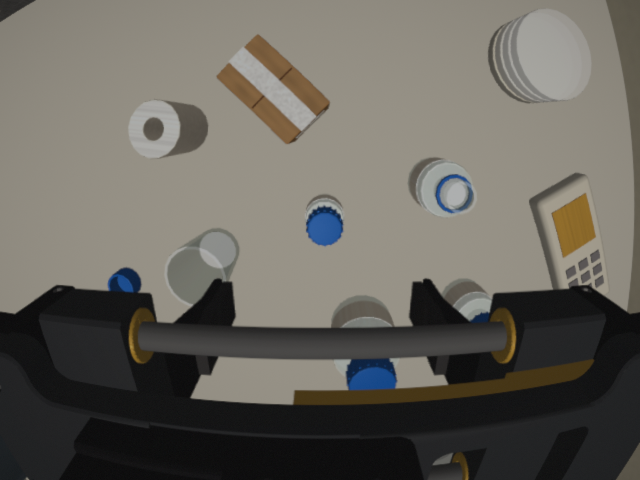

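Small cap centred at (324,226) px, on the jaw centre line, in agreement with (563.5, 190) mm. Descending.

>>> arm_command --commands '[{"translation":[0.05,0.1,0.4],"dr":[0,0,0],"jaw":0},{"translation":[0,0,0.8],"dr":[0,0,0],"jaw":0},{"translation":[0,0,0.8],"dr":[0,0,0],"jaw":0},{"translation":[0,0,0.8],"dr":[0,0,0],"jaw":0},{"translation":[0,0,0.8],"dr":[0,0,0],"jaw":0},{"translation":[0,0,0.8],"dr":[0,0,0],"jaw":0},{"translation":[0,0,0.7],"dr":[0,0,0],"jaw":0},{"translation":[0,0,0.4],"dr":[0,0,0],"jaw":0},{"translation":[0,0,0.2],"dr":[0,0,0],"jaw":0},{"translation":[0,0,0],"dr":[0,0,0],"jaw":0}]'

```text
time_s: 11.92
position: [0.564, 0.1894, 0.0538]
tcp_rot: [[0.241, 0.97, -0.002], [0.97, -0.241, -0.0], [-0.001, -0.002, -1.0]]
force: [-0.9, -0.3, 0.6]
opening: 0.997
```

>>> arm_command --commands '[{"translation":[0,0,0],"dr":[0,0,0],"jaw":0.4},{"translation":[0,0,0],"dr":[0,0,0],"jaw":0.55},{"translation":[0,0,0],"dr":[0,0,0],"jaw":0.6},{"translation":[0,0,0],"dr":[0,0,0],"jaw":0.65},{"translation":[0,0,0],"dr":[0,0,0],"jaw":0.7},{"translation":[0,0,0],"dr":[0,0,0],"jaw":1},{"translation":[0,0,0],"dr":[0,0,0],"jaw":1},{"translation":[0,0,0],"dr":[0,0,0],"jaw":1},{"translation":[0,0,0],"dr":[0,0,0],"jaw":1},{"translation":[0,0,0],"dr":[0,0,0],"jaw":1},{"translation":[0,0,0],"dr":[0,0,0],"jaw":1}]'

```text
time_s: 12.83
position: [0.5646, 0.1902, 0.055]
tcp_rot: [[0.24, 0.971, -0.0], [0.971, -0.24, -0.0], [-0.0, -0.0, -1.0]]
force: [0.6, -1.2, -0.0]
opening: 0.314
```

```bash
python3 go.py 632.3 -125.5 190
```

```text
t 12.83 p [0.5646 0.1902 0.055 ] yaw_y -13.9 tilt [-3.e-04 -0.e+00 -1.e+00] F [ 0.6 -1.2 -0. ] open 0.314
tool units (25mm): [-11.61   5.66  -5.4 ]
```

>>> arm_command --commands '[{"translation":[0,0,-0.2],"dr":[0,0,0],"jaw":1},{"translation":[0,0,-0.4],"dr":[0,0,0],"jaw":1},{"translation":[0,0,-0.6],"dr":[0,0,0],"jaw":1},{"translation":[0,0,-0.6],"dr":[0,0,0],"jaw":1},{"translation":[0,0,-0.6],"dr":[0,0,0],"jaw":1},{"translation":[0,0,-0.6],"dr":[0,0,0],"jaw":1},{"translation":[0,0,-0.6],"dr":[0,0,0],"jaw":1},{"translation":[0,0,-0.6],"dr":[0,0,0],"jaw":1},{"translation":[0,0,-0.6],"dr":[0,0,0],"jaw":1},{"translation":[0,0,-0.4],"dr":[0,0,0],"jaw":1},{"translation":[0,0,-0.2],"dr":[0,0,0],"jaw":1},{"translation":[0,0,0],"dr":[0,0,0],"jaw":1}]'

```text
time_s: 13.83
position: [0.5654, 0.1903, 0.1917]
tcp_rot: [[0.24, 0.971, 0.003], [0.971, -0.24, 0.0], [0.001, 0.003, -1.0]]
force: [-0.1, -0.2, -1.0]
opening: 0.315
```

>>> arm_command --commands '[{"translation":[-0.2,0.1,0],"dr":[0,0,0],"jaw":1},{"translation":[-0.4,0.2,0],"dr":[0,0,0],"jaw":1},{"translation":[-0.6,0.3,0],"dr":[0,0,0],"jaw":1},{"translation":[-0.6,0.3,0],"dr":[0,0,0],"jaw":1},{"translation":[-0.6,0.3,0],"dr":[0,0,0],"jaw":1},{"translation":[-0.6,0.3,0],"dr":[0,0,0],"jaw":1},{"translation":[-0.6,0.3,0],"dr":[0,0,0],"jaw":1},{"translation":[-0.6,0.3,0],"dr":[0,0,0],"jaw":1},{"translation":[-0.6,0.3,0],"dr":[0,0,0],"jaw":1},{"translation":[-0.6,0.3,0],"dr":[0,0,0],"jaw":1},{"translation":[-0.6,0.3,0],"dr":[0,0,0],"jaw":1},{"translation":[-0.6,0.3,0],"dr":[0,0,0],"jaw":1}]'

```text
time_s: 14.83
position: [0.6045, 0.0083, 0.1887]
tcp_rot: [[0.241, 0.971, -0.003], [0.971, -0.241, 0.0], [-0.001, -0.003, -1.0]]
force: [-0.1, 0.3, -1.8]
opening: 0.316
```

>>> arm_command --commands '[{"translation":[-0.6,0.3,0],"dr":[0,0,0],"jaw":1},{"translation":[-0.6,0.3,0],"dr":[0,0,0],"jaw":1},{"translation":[-0.6,0.3,0],"dr":[0,0,0],"jaw":1},{"translation":[-0.6,0.3,0],"dr":[0,0,0],"jaw":1},{"translation":[-0.6,0.3,0],"dr":[0,0,0],"jaw":1},{"translation":[-0.6,0.3,0],"dr":[0,0,0],"jaw":1},{"translation":[-0.6,0.2,0],"dr":[0,0,0],"jaw":1},{"translation":[-0.4,0.2,0],"dr":[0,0,0],"jaw":1},{"translation":[-0.2,0.1,0],"dr":[0,0,0],"jaw":1},{"translation":[0,0,0],"dr":[0,0,0],"jaw":1},{"translation":[0,0,0],"dr":[0,0,0],"jaw":1}]'

```text
time_s: 15.75
position: [0.632, -0.1199, 0.1899]
tcp_rot: [[0.241, 0.971, -0.0], [0.971, -0.241, 0.001], [0.001, -0.001, -1.0]]
force: [0.2, -0.2, -1.5]
opening: 0.312
```

```bash
python3 go.py 632.3 -125.5 64
```

```text
t 15.75 p [ 0.632  -0.1199  0.1899] yaw_y -13.92 tilt [-4.e-04  7.e-04 -1.e+00] F [ 0.2 -0.2 -1.5] open 0.312
tool units (25mm): [-0.22  0.07  5.04]
```

>>> arm_command --commands '[{"translation":[-0.1,0.07,0.2],"dr":[0,0,0],"jaw":1},{"translation":[-0.12,0,0.4],"dr":[0,0,0],"jaw":1},{"translation":[0,0,0.6],"dr":[0,0,0],"jaw":1},{"translation":[0,0,0.6],"dr":[0,0,0],"jaw":1},{"translation":[0,0,0.6],"dr":[0,0,0],"jaw":1},{"translation":[0,0,0.4],"dr":[0,0,0],"jaw":1},{"translation":[0,0,0.2],"dr":[0,0,0],"jaw":1},{"translation":[0,0,0],"dr":[0,0,0],"jaw":1},{"translation":[0,0,0],"dr":[0,0,0],"jaw":1}]'

```text
time_s: 16.5
position: [0.6326, -0.1257, 0.1149]
tcp_rot: [[0.24, 0.971, -0.0], [0.971, -0.24, 0.0], [0.0, -0.0, -1.0]]
force: [0.6, -0.6, -0.1]
opening: 0.312
```

```bash
python3 go.py 632.3 -125.5 64; python3 - <<'E'
from h import *
p,d=capture("side");cv2.imwrite("pics/side5.png",cv2.resize(p[150:370,260:500,::-1],None,fx=2.5,fy=2.5))
E
```

```text
t 16.5 p [ 0.6326 -0.1257  0.1149] yaw_y -13.89 tilt [-1.e-04  1.e-04 -1.e+00] F [ 0.6 -0.6 -0.1] open 0.312
tool units (25mm): [ 0.01 -0.01  2.04]
```

View pics/side5.png

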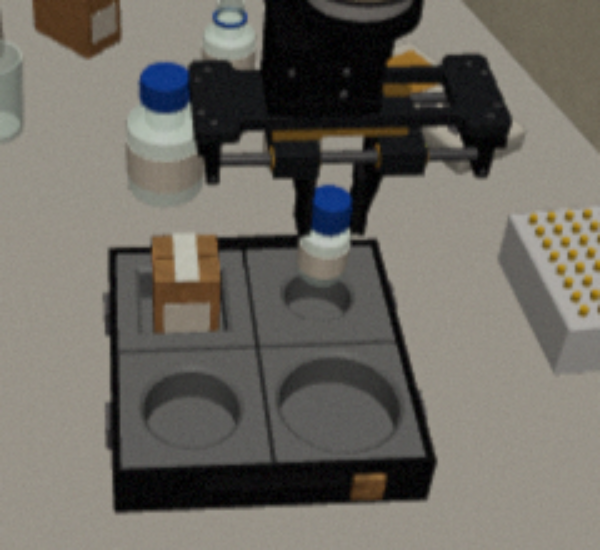

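The small bottle hangs upright over the small well. Lowering.

>>> arm_command --commands '[{"translation":[0,0,0.3],"dr":[0,0,0],"jaw":1},{"translation":[0,0,0.4],"dr":[0,0,0],"jaw":1},{"translation":[0,0,0.4],"dr":[0,0,0],"jaw":1},{"translation":[0,0,0.3],"dr":[0,0,0],"jaw":1},{"translation":[0,0,0.2],"dr":[0,0,0],"jaw":1},{"translation":[0,0,0.2],"dr":[0,0,0],"jaw":1},{"translation":[0,0,0.1],"dr":[0,0,0],"jaw":1},{"translation":[0,0,0.05],"dr":[0,0,0],"jaw":1},{"translation":[0,0,0],"dr":[0,0,0],"jaw":1},{"translation":[0,0,0],"dr":[0,0,0],"jaw":1}]'

```text
time_s: 17.38
position: [0.6327, -0.126, 0.0665]
tcp_rot: [[0.24, 0.971, 0.0], [0.971, -0.24, -0.0], [-0.0, 0.001, -1.0]]
force: [-0.2, 0.3, -1.2]
opening: 0.314
```

>>> arm_command --commands '[{"translation":[0,0,0.04],"dr":[0,0,0],"jaw":1},{"translation":[0,0,0],"dr":[0,0,0],"jaw":1},{"translation":[0,0,0],"dr":[0,0,0],"jaw":1}]'

```text
time_s: 17.63
position: [0.6326, -0.1259, 0.0656]
tcp_rot: [[0.24, 0.971, 0.0], [0.971, -0.24, -0.0], [-0.0, 0.0, -1.0]]
force: [0.7, -0.4, -1.0]
opening: 0.312
```

>>> arm_command --commands '[{"translation":[0,0,0.04],"dr":[0,0,0],"jaw":1},{"translation":[0,0,0],"dr":[0,0,0],"jaw":1},{"translation":[0,0,0],"dr":[0,0,0],"jaw":1}]'

```text
time_s: 17.88
position: [0.6328, -0.126, 0.0649]
tcp_rot: [[0.24, 0.971, 0.001], [0.971, -0.24, -0.0], [-0.0, 0.001, -1.0]]
force: [-1.9, 1.0, 2.8]
opening: 0.31
```

>>> arm_command --commands '[{"translation":[0,0,0.03],"dr":[0,0,0],"jaw":1},{"translation":[0,0,0],"dr":[0,0,0],"jaw":1},{"translation":[0,0,0],"dr":[0,0,0],"jaw":1}]'

```text
time_s: 18.13
position: [0.6328, -0.1259, 0.0648]
tcp_rot: [[0.24, 0.971, 0.001], [0.971, -0.24, -0.0], [-0.0, 0.001, -1.0]]
force: [-1.9, -0.1, 5.9]
opening: 0.314
```

Contact. Release.

>>> arm_command --commands '[{"translation":[0,0,0],"dr":[0,0,0],"jaw":0.65},{"translation":[0,0,0],"dr":[0,0,0],"jaw":0.6},{"translation":[0,0,0],"dr":[0,0,0],"jaw":0.5},{"translation":[0,0,0],"dr":[0,0,0],"jaw":0.5},{"translation":[0,0,0],"dr":[0,0,0],"jaw":0.5},{"translation":[0,0,-0.3],"dr":[0,0,0],"jaw":0.5},{"translation":[0,0,-0.7],"dr":[0,0,0],"jaw":0.5},{"translation":[0,0,-0.9],"dr":[0,0,0],"jaw":0.4},{"translation":[0,0,-0.9],"dr":[0,0,0],"jaw":0.2},{"translation":[0,0,-0.9],"dr":[0,0,0],"jaw":0},{"translation":[0,0,-0.9],"dr":[0,0,0],"jaw":0},{"translation":[0,0,-0.6],"dr":[0,0,0],"jaw":0}]'

```text
time_s: 19.13
position: [0.6334, -0.1261, 0.1965]
tcp_rot: [[0.24, 0.971, 0.003], [0.971, -0.24, -0.001], [-0.0, 0.004, -1.0]]
force: [-0.4, 0.2, -0.8]
opening: 0.791
```

```bash
python3 go.py 684.8 62.3 190; python3 - <<'E'
from h import *
p,d=capture("side");cv2.imwrite("pics/side6.png",cv2.resize(p[150:370,260:500,::-1],None,fx=2,fy=2))
E
```

```text
t 19.13 p [ 0.6334 -0.1261  0.1965] yaw_y -13.9 tilt [ 0.0034 -0.0013 -1.    ] F [-0.4  0.2 -0.8] open 0.791
tool units (25mm): [7.81 0.18 0.26]
```

View pics/side6.png

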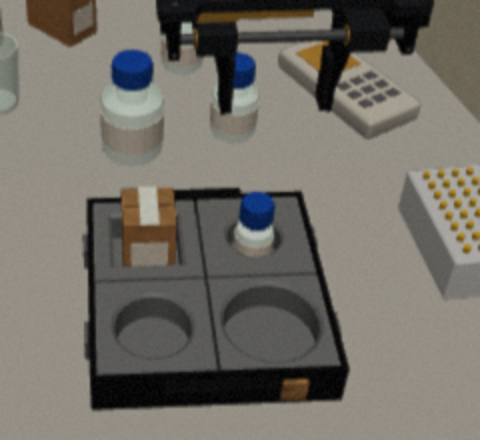

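Small bottle stands in its well, upright (crop (256,222)). Now the medium bottle.

>>> arm_command --commands '[{"translation":[0.5,0,0],"dr":[0,0,0],"jaw":0},{"translation":[0.9,0,0],"dr":[0,0,0],"jaw":0},{"translation":[0.9,0,0],"dr":[0,0,0],"jaw":0},{"translation":[0.9,0,0],"dr":[0,0,0],"jaw":0},{"translation":[0.9,0,0],"dr":[0,0,0],"jaw":0},{"translation":[0.9,0.1,0],"dr":[0,0,0],"jaw":0},{"translation":[0.9,0.1,0.1],"dr":[0,0,0],"jaw":0},{"translation":[0.9,0,0.1],"dr":[0,0,0],"jaw":0},{"translation":[0.7,0,0],"dr":[0,0,0],"jaw":0},{"translation":[0.3,0,0],"dr":[0,0,0],"jaw":0},{"translation":[0,0,0],"dr":[0,0,0],"jaw":0},{"translation":[0,0,0],"dr":[0,0,0],"jaw":0}]'

```text
time_s: 20.18
position: [0.6835, 0.0626, 0.1875]
tcp_rot: [[0.239, 0.971, -0.002], [0.971, -0.239, -0.0], [-0.001, -0.002, -1.0]]
force: [-0.2, -0.7, -0.7]
opening: 1.002
```

```bash
python3 go.py 684.8 62.3 71; cat > wl.py <<'E'
from h import *
import sys
s=read_state();p,d=capture("wrist");b=p[:,:,::-1].copy();cv2.imwrite(f"pics/{sys.argv[1]}.png",b)
h=cv2.cvtColor(b,cv2.COLOR_BGR2HSV);m=cv2.inRange(h,(100,150,60),(130,255,255))
k,L,S,ce=cv2.connectedComponentsWithStats(m)
for i in range(1,k):
    if S[i,4]>80:
        print(ce[i].round(1),S[i],[wplane(ce[i],z,s)[:2].round(4).tolist() for z in(.07,.09,.112)])
E
python3 wl.py wrist7
```

```text
t 20.18 p [0.6835 0.0626 0.1875] yaw_y -13.84 tilt [-2.e-03 -4.e-04 -1.e+00] F [-0.2 -0.7 -0.7] open 1.002
tool units (25mm): [0.01 0.06 4.66]
[268.9  75.3] [243  51  40  38 185] [[0.6744, 0.1902], [0.6764, 0.1866], [0.6787, 0.1825]]
[ 12.1 207.7] [  0 194  26  29 546] [[0.3949, 0.1653], [0.4175, 0.1635], [0.4423, 0.1615]]
[323.2 237.8] [ 300  213   47   50 1807] [[0.6832, 0.0623], [0.6846, 0.068], [0.6861, 0.0743]]
[175.6 277.5] [ 148  248   57   59 2509] [[0.5552, 0.0582], [0.566, 0.0642], [0.5779, 0.0709]]
```

View pics/wrist7.png

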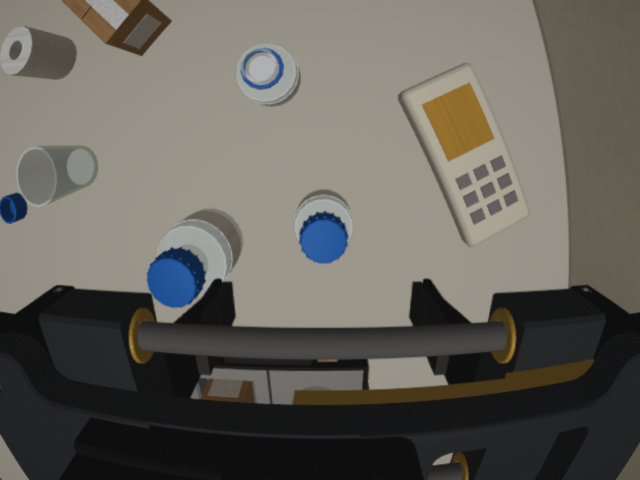

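Medium cap at (323,238) px, centred between the jaws. The large bottle clears the left finger.

>>> arm_command --commands '[{"translation":[0.05,0.05,0.4],"dr":[0,0,0],"jaw":0},{"translation":[0,0,0.8],"dr":[0,0,0],"jaw":0},{"translation":[0,0,0.8],"dr":[0,0,0],"jaw":0},{"translation":[0,0,0.8],"dr":[0,0,0],"jaw":0},{"translation":[0,0,0.8],"dr":[0,0,0],"jaw":0},{"translation":[0,0,0.6],"dr":[0,0,0],"jaw":0},{"translation":[0,0,0.3],"dr":[0,0,0],"jaw":0},{"translation":[0,0,0.1],"dr":[0,0,0],"jaw":0},{"translation":[0,0,0],"dr":[0,0,0],"jaw":0},{"translation":[0,0,0],"dr":[0,0,0],"jaw":0}]'

```text
time_s: 21.07
position: [0.6864, 0.0627, 0.0743]
tcp_rot: [[0.241, 0.971, 0.001], [0.971, -0.241, -0.0], [0.0, 0.001, -1.0]]
force: [0.0, -0.2, 0.8]
opening: 0.998
```

>>> arm_command --commands '[{"translation":[0,0,0],"dr":[0,0,0],"jaw":0.4},{"translation":[0,0,0],"dr":[0,0,0],"jaw":0.5},{"translation":[0,0,0],"dr":[0,0,0],"jaw":0.55},{"translation":[0,0,0],"dr":[0,0,0],"jaw":0.6},{"translation":[0,0,0],"dr":[0,0,0],"jaw":1},{"translation":[0,0,0],"dr":[0,0,0],"jaw":1},{"translation":[0,0,0],"dr":[0,0,0],"jaw":1},{"translation":[0,0,0],"dr":[0,0,0],"jaw":1},{"translation":[0,0,0],"dr":[0,0,0],"jaw":1},{"translation":[0,0,0],"dr":[0,0,0],"jaw":1}]'

```text
time_s: 21.9
position: [0.6856, 0.0632, 0.0734]
tcp_rot: [[0.24, 0.971, -0.0], [0.971, -0.24, 0.0], [-0.0, -0.0, -1.0]]
force: [0.1, -0.1, 0.5]
opening: 0.384
```

```bash
python3 go.py 515.7 -197.5 190
```

```text
t 21.9 p [0.6856 0.0632 0.0734] yaw_y -13.9 tilt [-4.e-04  1.e-04 -1.e+00] F [ 0.1 -0.1  0.5] open 0.384
tool units (25mm): [-11.75  -4.09  -4.66]
```

>>> arm_command --commands '[{"translation":[0,0,-0.2],"dr":[0,0,0],"jaw":1},{"translation":[0,0,-0.4],"dr":[0,0,0],"jaw":1},{"translation":[0,0,-0.6],"dr":[0,0,0],"jaw":1},{"translation":[0,0,-0.6],"dr":[0,0,0],"jaw":1},{"translation":[0,0,-0.6],"dr":[0,0,0],"jaw":1},{"translation":[0,0,-0.6],"dr":[0,0,0],"jaw":1},{"translation":[0,0,-0.6],"dr":[0,0,0],"jaw":1},{"translation":[0,0,-0.6],"dr":[0,0,0],"jaw":1},{"translation":[0,0,-0.4],"dr":[0,0,0],"jaw":1},{"translation":[-0.2,0,-0.1],"dr":[0,0,0],"jaw":1},{"translation":[-0.4,-0.1,0],"dr":[0,0,0],"jaw":1},{"translation":[-0.6,-0.2,0],"dr":[0,0,0],"jaw":1}]'

```text
time_s: 22.9
position: [0.6709, 0.0358, 0.1906]
tcp_rot: [[0.239, 0.971, -0.0], [0.971, -0.239, 0.0], [0.0, -0.0, -1.0]]
force: [0.2, 0.4, -1.6]
opening: 0.383
```

>>> arm_command --commands '[{"translation":[-0.6,-0.2,0],"dr":[0,0,0],"jaw":1},{"translation":[-0.6,-0.2,0],"dr":[0,0,0],"jaw":1},{"translation":[-0.6,-0.2,0],"dr":[0,0,0],"jaw":1},{"translation":[-0.6,-0.2,0],"dr":[0,0,0],"jaw":1},{"translation":[-0.6,-0.2,0],"dr":[0,0,0],"jaw":1},{"translation":[-0.6,-0.2,0],"dr":[0,0,0],"jaw":1},{"translation":[-0.6,-0.2,0],"dr":[0,0,0],"jaw":1},{"translation":[-0.6,-0.2,0],"dr":[0,0,0],"jaw":1},{"translation":[-0.6,-0.2,0],"dr":[0,0,0],"jaw":1},{"translation":[-0.6,-0.2,0],"dr":[0,0,0],"jaw":1},{"translation":[-0.6,-0.2,0],"dr":[0,0,0],"jaw":1},{"translation":[-0.6,-0.2,0],"dr":[0,0,0],"jaw":1}]'

```text
time_s: 23.9
position: [0.5689, -0.1258, 0.1912]
tcp_rot: [[0.24, 0.971, 0.0], [0.971, -0.24, -0.0], [-0.0, 0.0, -1.0]]
force: [1.2, -0.4, -1.7]
opening: 0.386
```

```bash
python3 go.py 515.7 -197.5 190
```

```text
t 23.9 p [ 0.5689 -0.1258  0.1912] yaw_y -13.92 tilt [ 3.e-04 -2.e-04 -1.e+00] F [ 1.2 -0.4 -1.7] open 0.386
tool units (25mm): [-3.29 -1.37  0.05]
```

>>> arm_command --commands '[{"translation":[-0.6,-0.3,0],"dr":[0,0,0],"jaw":1},{"translation":[-0.6,-0.3,0],"dr":[0,0,0],"jaw":1},{"translation":[-0.6,-0.3,0],"dr":[0,0,0],"jaw":1},{"translation":[-0.6,-0.2,0],"dr":[0,0,0],"jaw":1},{"translation":[-0.5,-0.2,0],"dr":[0,0,0],"jaw":1},{"translation":[-0.3,-0.1,0],"dr":[0,0,0],"jaw":1},{"translation":[-0.1,0,0.2],"dr":[0,0,0],"jaw":1},{"translation":[0,0,0.5],"dr":[0,0,0],"jaw":1},{"translation":[0,0,0.6],"dr":[0,0,0],"jaw":1},{"translation":[0,0,0.5],"dr":[0,0,0],"jaw":1},{"translation":[0,0,0.2],"dr":[0,0,0],"jaw":1},{"translation":[0,0,0],"dr":[0,0,0],"jaw":1}]'

```text
time_s: 24.9
position: [0.5153, -0.1953, 0.1395]
tcp_rot: [[0.24, 0.971, -0.003], [0.971, -0.24, 0.002], [0.001, -0.003, -1.0]]
force: [-0.6, 0.6, -0.3]
opening: 0.383
```

```bash
python3 go.py 515.7 -197.5 84; python3 - <<'E'
from h import *
p,d=capture("side");cv2.imwrite("pics/side8.png",cv2.resize(p[150:370,260:500,::-1],None,fx=2,fy=2))
E
```

```text
t 24.9 p [ 0.5153 -0.1953  0.1395] yaw_y -13.88 tilt [-0.0025  0.0019 -1.    ] F [-0.6  0.6 -0.3] open 0.383
tool units (25mm): [-0.08  0.04  2.22]
```

View pics/side8.png

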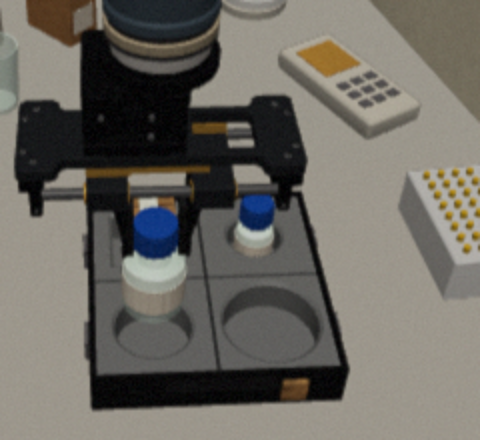

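Bottle upright over the medium well. Lowering.

>>> arm_command --commands '[{"translation":[-0.08,0.04,0.3],"dr":[0,0,0],"jaw":1},{"translation":[0,0,0.4],"dr":[0,0,0],"jaw":1},{"translation":[0,0,0.4],"dr":[0,0,0],"jaw":1},{"translation":[0,0,0.3],"dr":[0,0,0],"jaw":1},{"translation":[0,0,0.2],"dr":[0,0,0],"jaw":1},{"translation":[0,0,0.2],"dr":[0,0,0],"jaw":1},{"translation":[0,0,0.1],"dr":[0,0,0],"jaw":1},{"translation":[0,0,0.1],"dr":[0,0,0],"jaw":1},{"translation":[0,0,0],"dr":[0,0,0],"jaw":1},{"translation":[0,0,0],"dr":[0,0,0],"jaw":1}]'

```text
time_s: 25.78
position: [0.5166, -0.1984, 0.0911]
tcp_rot: [[0.24, 0.971, 0.0], [0.971, -0.24, -0.0], [-0.0, 0.0, -1.0]]
force: [-0.6, -0.3, -0.8]
opening: 0.38
```

>>> arm_command --commands '[{"translation":[0,0,0.04],"dr":[0,0,0],"jaw":1},{"translation":[0,0,0],"dr":[0,0,0],"jaw":1},{"translation":[0,0,0],"dr":[0,0,0],"jaw":1}]'

```text
time_s: 26.03
position: [0.5166, -0.1984, 0.0903]
tcp_rot: [[0.24, 0.971, 0.0], [0.971, -0.24, -0.0], [-0.0, 0.0, -1.0]]
force: [0.1, -0.3, -1.6]
opening: 0.383
```

>>> arm_command --commands '[{"translation":[0,0,0.08],"dr":[0,0,0],"jaw":1},{"translation":[0,0,0.08],"dr":[0,0,0],"jaw":1},{"translation":[0,0,0],"dr":[0,0,0],"jaw":1},{"translation":[0,0,0],"dr":[0,0,0],"jaw":1}]'

```text
time_s: 26.37
position: [0.5163, -0.1983, 0.0858]
tcp_rot: [[0.24, 0.971, -0.0], [0.971, -0.24, 0.0], [0.0, -0.0, -1.0]]
force: [0.5, -0.1, -1.2]
opening: 0.385
```

>>> arm_command --commands '[{"translation":[0,0,0.05],"dr":[0,0,0],"jaw":1},{"translation":[0,0,0.03],"dr":[0,0,0],"jaw":1},{"translation":[0,0,0],"dr":[0,0,0],"jaw":1},{"translation":[0,0,0],"dr":[0,0,0],"jaw":1}]'

```text
time_s: 26.7
position: [0.5164, -0.1983, 0.084]
tcp_rot: [[0.24, 0.971, -0.0], [0.971, -0.24, 0.0], [0.0, -0.0, -1.0]]
force: [0.2, -1.2, -0.6]
opening: 0.384
```

>>> arm_command --commands '[{"translation":[0,0,0.03],"dr":[0,0,0],"jaw":1},{"translation":[0,0,0],"dr":[0,0,0],"jaw":1},{"translation":[0,0,0],"dr":[0,0,0],"jaw":1}]'

```text
time_s: 26.95
position: [0.5165, -0.1984, 0.0834]
tcp_rot: [[0.24, 0.971, 0.0], [0.971, -0.24, -0.0], [-0.0, 0.0, -1.0]]
force: [-0.0, 0.3, -0.2]
opening: 0.378
```

>>> arm_command --commands '[{"translation":[0,0,0.02],"dr":[0,0,0],"jaw":1},{"translation":[0,0,0],"dr":[0,0,0],"jaw":1},{"translation":[0,0,0],"dr":[0,0,0],"jaw":1}]'

```text
time_s: 27.2
position: [0.5165, -0.1984, 0.0833]
tcp_rot: [[0.24, 0.971, 0.0], [0.971, -0.24, -0.0], [-0.0, 0.0, -1.0]]
force: [-1.8, 0.6, 4.6]
opening: 0.383
```

Contact at 83.3 mm, as expected (73.4 + 10). Release.

>>> arm_command --commands '[{"translation":[0,0,0],"dr":[0,0,0],"jaw":0.6},{"translation":[0,0,0],"dr":[0,0,0],"jaw":0.55},{"translation":[0,0,0],"dr":[0,0,0],"jaw":0.45},{"translation":[0,0,0],"dr":[0,0,0],"jaw":0.45},{"translation":[0,0,0],"dr":[0,0,0],"jaw":0.45},{"translation":[0,0,-0.3],"dr":[0,0,0],"jaw":0.45},{"translation":[0,0,-0.7],"dr":[0,0,0],"jaw":0.45},{"translation":[0,0,-0.9],"dr":[0,0,0],"jaw":0.4},{"translation":[0,0,-0.9],"dr":[0,0,0],"jaw":0.2},{"translation":[0,0,-0.9],"dr":[0,0,0],"jaw":0},{"translation":[0,0,-0.9],"dr":[0,0,0],"jaw":0},{"translation":[0,0,-0.6],"dr":[0,0,0],"jaw":0}]'

```text
time_s: 28.2
position: [0.5172, -0.1987, 0.2155]
tcp_rot: [[0.24, 0.971, 0.003], [0.971, -0.24, -0.002], [-0.001, 0.003, -1.0]]
force: [0.4, 0.1, -0.0]
opening: 0.817
```

```bash
python3 go.py 572.2 64.6 210; python3 - <<'E'
from h import *
p,d=capture("side");cv2.imwrite("pics/side9.png",cv2.resize(p[150:370,260:500,::-1],None,fx=2,fy=2))
E
```

```text
t 28.2 p [ 0.5172 -0.1987  0.2155] yaw_y -13.9 tilt [ 0.0029 -0.0018 -1.    ] F [ 0.4  0.1 -0. ] open 0.817
tool units (25mm): [10.75 -0.39  0.21]
```

View pics/side9.png

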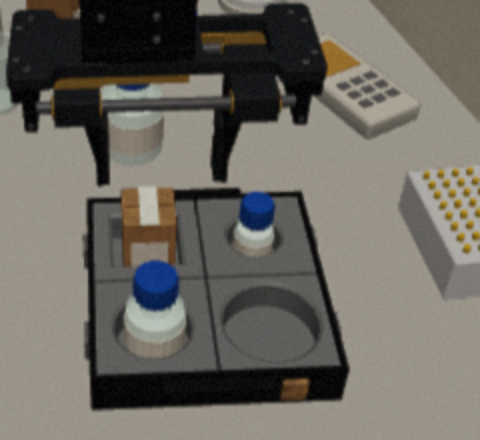

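Medium bottle stands in its well, upright (crop (155,310)). Now the large bottle.

>>> arm_command --commands '[{"translation":[0.5,0,0],"dr":[0,0,0],"jaw":0},{"translation":[0.9,0,0],"dr":[0,0,0],"jaw":0},{"translation":[0.9,0,0],"dr":[0,0,0],"jaw":0},{"translation":[0.9,0,0],"dr":[0,0,0],"jaw":0},{"translation":[0.9,0,0],"dr":[0,0,0],"jaw":0},{"translation":[0.9,-0.1,0],"dr":[0,0,0],"jaw":0},{"translation":[0.9,-0.1,0],"dr":[0,0,0],"jaw":0},{"translation":[0.9,-0.1,0],"dr":[0,0,0],"jaw":0},{"translation":[0.9,-0.1,0],"dr":[0,0,0],"jaw":0},{"translation":[0.9,0,0],"dr":[0,0,0],"jaw":0},{"translation":[0.9,0,0],"dr":[0,0,0],"jaw":0},{"translation":[0.9,0,0],"dr":[0,0,0],"jaw":0}]'

```text
time_s: 29.25
position: [0.5679, 0.0586, 0.2111]
tcp_rot: [[0.24, 0.971, -0.004], [0.971, -0.24, 0.001], [-0.0, -0.004, -1.0]]
force: [-0.0, -0.5, 0.2]
opening: 1.003
```

>>> arm_command --commands '[{"translation":[0.3,0,0],"dr":[0,0,0],"jaw":0},{"translation":[0,0,0],"dr":[0,0,0],"jaw":0},{"translation":[0,0,0],"dr":[0,0,0],"jaw":0}]'

```text
time_s: 29.5
position: [0.5701, 0.064, 0.2118]
tcp_rot: [[0.239, 0.971, -0.002], [0.971, -0.239, -0.0], [-0.001, -0.002, -1.0]]
force: [-0.5, -0.5, -0.0]
opening: 0.995
```

```bash
python3 go.py 572.2 64.6 90; python3 wl.py wrist10
```

```text
t 29.5 p [0.5701 0.064  0.2118] yaw_y -13.82 tilt [-2.3e-03 -4.0e-04 -1.0e+00] F [-0.5 -0.5 -0. ] open 0.995
tool units (25mm): [0.05 0.09 4.87]
[399.   50.5] [387  29  36  33 159] [[0.6633, 0.1928], [0.6582, 0.1894], [0.6527, 0.1856]]
[ 87.6 176.5] [ 73 162  31  31 748] [[0.3718, 0.1659], [0.3864, 0.1643], [0.4025, 0.1625]]
[324.7 235.7] [ 298  207   55   57 2409] [[0.5698, 0.0583], [0.5711, 0.0639], [0.5725, 0.0701]]
[422.4 378.9] [409 370  29  17 374] [[0.631, -0.113], [0.6281, -0.0958], [0.6249, -0.0768]]
```

View pics/wrist10.png

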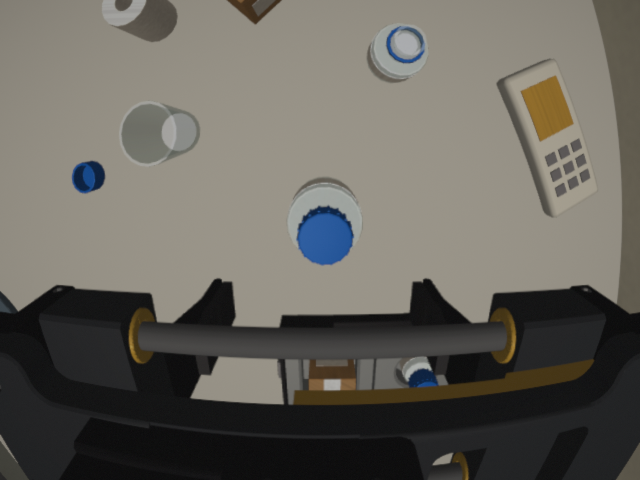

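Large cap at (325,236) px, centred. Descending.

>>> arm_command --commands '[{"translation":[0.1,0.08,0.4],"dr":[0,0,0],"jaw":0},{"translation":[0,0,0.8],"dr":[0,0,0],"jaw":0},{"translation":[0,0,0.8],"dr":[0,0,0],"jaw":0},{"translation":[0,0,0.8],"dr":[0,0,0],"jaw":0},{"translation":[0,0,0.8],"dr":[0,0,0],"jaw":0},{"translation":[0,0,0.6],"dr":[0,0,0],"jaw":0},{"translation":[0,0,0.4],"dr":[0,0,0],"jaw":0},{"translation":[0,0,0.2],"dr":[0,0,0],"jaw":0},{"translation":[0,0,0],"dr":[0,0,0],"jaw":0},{"translation":[0,0,0],"dr":[0,0,0],"jaw":0}]'

```text
time_s: 30.38
position: [0.5739, 0.0653, 0.0929]
tcp_rot: [[0.241, 0.971, 0.0], [0.971, -0.241, -0.0], [0.0, 0.0, -1.0]]
force: [-0.2, 0.2, -0.2]
opening: 1.002
```

>>> arm_command --commands '[{"translation":[0,0,0],"dr":[0,0,0],"jaw":0.4},{"translation":[0,0,0],"dr":[0,0,0],"jaw":0.45},{"translation":[0,0,0],"dr":[0,0,0],"jaw":0.5},{"translation":[0,0,0],"dr":[0,0,0],"jaw":0.55},{"translation":[0,0,0],"dr":[0,0,0],"jaw":1},{"translation":[0,0,0],"dr":[0,0,0],"jaw":1},{"translation":[0,0,0],"dr":[0,0,0],"jaw":1},{"translation":[0,0,0],"dr":[0,0,0],"jaw":1},{"translation":[0,0,0],"dr":[0,0,0],"jaw":1},{"translation":[0,0,0],"dr":[0,0,0],"jaw":1}]'

```text
time_s: 31.22
position: [0.5732, 0.0658, 0.0928]
tcp_rot: [[0.24, 0.971, -0.001], [0.971, -0.24, 0.0], [-0.0, -0.001, -1.0]]
force: [-0.9, 0.4, 1.3]
opening: 0.45
```

```bash
python3 go.py 610 -219.8 205
```

```text
t 31.22 p [0.5732 0.0658 0.0928] yaw_y -13.9 tilt [-6.e-04  1.e-04 -1.e+00] F [-0.9  0.4  1.3] open 0.45
tool units (25mm): [-10.73   4.17  -4.49]
```

>>> arm_command --commands '[{"translation":[0,0,-0.1],"dr":[0,0,0],"jaw":1},{"translation":[0,0,-0.3],"dr":[0,0,0],"jaw":1},{"translation":[0,0,-0.5],"dr":[0,0,0],"jaw":1},{"translation":[0,0,-0.6],"dr":[0,0,0],"jaw":1},{"translation":[0,0,-0.6],"dr":[0,0,0],"jaw":1},{"translation":[0,0,-0.6],"dr":[0,0,0],"jaw":1},{"translation":[0,0,-0.6],"dr":[0,0,0],"jaw":1},{"translation":[0,0,-0.6],"dr":[0,0,0],"jaw":1},{"translation":[0,0,-0.4],"dr":[0,0,0],"jaw":1},{"translation":[0,0,-0.2],"dr":[0,0,0],"jaw":1},{"translation":[-0.1,0,0],"dr":[0,0,0],"jaw":1},{"translation":[-0.3,0.1,0],"dr":[0,0,0],"jaw":1}]'

```text
time_s: 32.22
position: [0.5728, 0.056, 0.205]
tcp_rot: [[0.239, 0.971, -0.001], [0.971, -0.239, 0.001], [0.0, -0.001, -1.0]]
force: [-0.6, -0.0, -2.7]
opening: 0.451
```

>>> arm_command --commands '[{"translation":[-0.5,0.2,0],"dr":[0,0,0],"jaw":1},{"translation":[-0.5,0.2,0],"dr":[0,0,0],"jaw":1},{"translation":[-0.5,0.2,0],"dr":[0,0,0],"jaw":1},{"translation":[-0.5,0.2,0],"dr":[0,0,0],"jaw":1},{"translation":[-0.5,0.2,0],"dr":[0,0,0],"jaw":1},{"translation":[-0.5,0.2,0],"dr":[0,0,0],"jaw":1},{"translation":[-0.5,0.2,0],"dr":[0,0,0],"jaw":1},{"translation":[-0.5,0.2,0],"dr":[0,0,0],"jaw":1},{"translation":[-0.5,0.2,0],"dr":[0,0,0],"jaw":1},{"translation":[-0.5,0.2,0],"dr":[0,0,0],"jaw":1},{"translation":[-0.5,0.2,0],"dr":[0,0,0],"jaw":1},{"translation":[-0.5,0.2,0],"dr":[0,0,0],"jaw":1}]'

```text
time_s: 33.22
position: [0.5959, -0.106, 0.2053]
tcp_rot: [[0.24, 0.971, 0.0], [0.971, -0.24, 0.0], [0.0, 0.0, -1.0]]
force: [0.1, -0.4, -1.9]
opening: 0.451
```

>>> arm_command --commands '[{"translation":[-0.5,0.2,0],"dr":[0,0,0],"jaw":1},{"translation":[-0.5,0.2,0],"dr":[0,0,0],"jaw":1},{"translation":[-0.5,0.2,0],"dr":[0,0,0],"jaw":1},{"translation":[-0.5,0.2,0],"dr":[0,0,0],"jaw":1},{"translation":[-0.5,0.2,0],"dr":[0,0,0],"jaw":1},{"translation":[-0.5,0.2,0],"dr":[0,0,0],"jaw":1},{"translation":[-0.5,0.2,0],"dr":[0,0,0],"jaw":1},{"translation":[-0.5,0.2,0],"dr":[0,0,0],"jaw":1},{"translation":[-0.2,0.1,0],"dr":[0,0,0],"jaw":1},{"translation":[-0.1,0,0],"dr":[0,0,0],"jaw":1},{"translation":[0,0,0],"dr":[0,0,0],"jaw":1},{"translation":[0,0,0],"dr":[0,0,0],"jaw":1}]'

```text
time_s: 34.22
position: [0.6109, -0.2187, 0.2051]
tcp_rot: [[0.24, 0.971, -0.001], [0.971, -0.24, 0.001], [0.001, -0.001, -1.0]]
force: [0.6, 0.4, -2.5]
opening: 0.451
```

```bash
python3 go.py 610 -219.8 103; python3 - <<'E'
from h import *
p,d=capture("side");cv2.imwrite("pics/side11.png",cv2.resize(p[100:370,240:500,::-1],None,fx=2,fy=2))
E
```

```text
t 34.22 p [ 0.6109 -0.2187  0.2051] yaw_y -13.9 tilt [-8.e-04  1.e-03 -1.e+00] F [ 0.6  0.4 -2.5] open 0.451
tool units (25mm): [-0.06 -0.02  4.08]
```

View pics/side11.png

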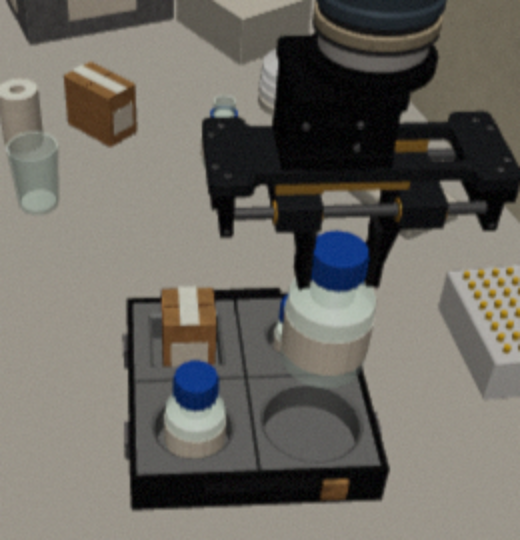

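Large bottle hangs upright over its well. Lowering (TCP contact expected near 103 mm).

>>> arm_command --commands '[{"translation":[-0.05,0,0.2],"dr":[0,0,0],"jaw":1},{"translation":[0,0,0.4],"dr":[0,0,0],"jaw":1},{"translation":[0,0,0.5],"dr":[0,0,0],"jaw":1},{"translation":[0,0,0.5],"dr":[0,0,0],"jaw":1},{"translation":[0,0,0.5],"dr":[0,0,0],"jaw":1},{"translation":[0,0,0.5],"dr":[0,0,0],"jaw":1},{"translation":[0,0,0.5],"dr":[0,0,0],"jaw":1},{"translation":[0,0,0.3],"dr":[0,0,0],"jaw":1},{"translation":[0,0,0.2],"dr":[0,0,0],"jaw":1},{"translation":[0,0,0.1],"dr":[0,0,0],"jaw":1},{"translation":[0,0,0],"dr":[0,0,0],"jaw":1},{"translation":[0,0,0],"dr":[0,0,0],"jaw":1}]'

```text
time_s: 35.27
position: [0.6113, -0.2206, 0.1132]
tcp_rot: [[0.24, 0.971, 0.001], [0.971, -0.24, -0.0], [-0.0, 0.001, -1.0]]
force: [0.4, -0.7, -1.6]
opening: 0.452
```

>>> arm_command --commands '[{"translation":[0,0,0.08],"dr":[0,0,0],"jaw":1},{"translation":[0,0,0.08],"dr":[0,0,0],"jaw":1},{"translation":[0,0,0],"dr":[0,0,0],"jaw":1},{"translation":[0,0,0],"dr":[0,0,0],"jaw":1}]'

```text
time_s: 35.6
position: [0.6109, -0.2204, 0.1089]
tcp_rot: [[0.24, 0.971, 0.0], [0.971, -0.24, -0.0], [-0.0, 0.0, -1.0]]
force: [0.9, -0.1, -2.7]
opening: 0.455
```

>>> arm_command --commands '[{"translation":[0,0,0.08],"dr":[0,0,0],"jaw":1},{"translation":[0,0,0.08],"dr":[0,0,0],"jaw":1},{"translation":[0,0,0],"dr":[0,0,0],"jaw":1},{"translation":[0,0,0],"dr":[0,0,0],"jaw":1}]'

```text
time_s: 35.93
position: [0.6107, -0.2203, 0.1045]
tcp_rot: [[0.24, 0.971, -0.001], [0.971, -0.24, 0.0], [0.0, -0.001, -1.0]]
force: [0.1, -0.1, -1.9]
opening: 0.45
```

>>> arm_command --commands '[{"translation":[0,0,0.04],"dr":[0,0,0],"jaw":1},{"translation":[0,0,0],"dr":[0,0,0],"jaw":1},{"translation":[0,0,0],"dr":[0,0,0],"jaw":1}]'

```text
time_s: 36.18
position: [0.6109, -0.2204, 0.1037]
tcp_rot: [[0.24, 0.971, -0.0], [0.971, -0.24, 0.0], [0.0, -0.0, -1.0]]
force: [-0.2, 0.4, -2.6]
opening: 0.454
```

>>> arm_command --commands '[{"translation":[0,0,0.03],"dr":[0,0,0],"jaw":1},{"translation":[0,0,0],"dr":[0,0,0],"jaw":1},{"translation":[0,0,0],"dr":[0,0,0],"jaw":1}]'

```text
time_s: 36.43
position: [0.6109, -0.2204, 0.103]
tcp_rot: [[0.24, 0.971, -0.0], [0.971, -0.24, 0.0], [0.0, -0.0, -1.0]]
force: [-0.8, 0.0, -2.3]
opening: 0.45
```

>>> arm_command --commands '[{"translation":[0,0,0.03],"dr":[0,0,0],"jaw":1},{"translation":[0,0,0],"dr":[0,0,0],"jaw":1},{"translation":[0,0,0],"dr":[0,0,0],"jaw":1}]'

```text
time_s: 36.68
position: [0.6109, -0.2205, 0.1028]
tcp_rot: [[0.24, 0.971, 0.0], [0.971, -0.24, -0.0], [-0.0, 0.0, -1.0]]
force: [-1.2, 0.4, 1.1]
opening: 0.452
```

>>> arm_command --commands '[{"translation":[0,0,0.02],"dr":[0,0,0],"jaw":1},{"translation":[0,0,0],"dr":[0,0,0],"jaw":1},{"translation":[0,0,0],"dr":[0,0,0],"jaw":1}]'

```text
time_s: 36.93
position: [0.6109, -0.2205, 0.1027]
tcp_rot: [[0.24, 0.971, 0.0], [0.971, -0.24, -0.0], [-0.0, 0.0, -1.0]]
force: [-2.2, 0.7, 5.7]
opening: 0.449
```

Contact at 102.7 mm. Release, lift, and pull clear toward the robot's right.

>>> arm_command --commands '[{"translation":[0,0,0],"dr":[0,0,0],"jaw":0.52},{"translation":[0,0,0],"dr":[0,0,0],"jaw":0.47},{"translation":[0,0,0],"dr":[0,0,0],"jaw":0.4},{"translation":[0,0,0],"dr":[0,0,0],"jaw":0.35},{"translation":[0,0,0],"dr":[0,0,0],"jaw":0.35},{"translation":[0,0,-0.3],"dr":[0,0,0],"jaw":0.35},{"translation":[0,0,-0.7],"dr":[0,0,0],"jaw":0.35},{"translation":[0,0,-0.9],"dr":[0,0,0],"jaw":0.3},{"translation":[0,0,-0.9],"dr":[0,0,0],"jaw":0.2},{"translation":[0,0,-0.9],"dr":[0,0,0],"jaw":0},{"translation":[0,0,-0.9],"dr":[0,0,0],"jaw":0},{"translation":[0,0,-0.6],"dr":[0,0,0],"jaw":0}]'

```text
time_s: 37.93
position: [0.6118, -0.2209, 0.2349]
tcp_rot: [[0.24, 0.971, 0.003], [0.971, -0.24, -0.002], [-0.001, 0.004, -1.0]]
force: [-0.4, -0.4, -0.1]
opening: 0.918
```

>>> arm_command --commands '[{"translation":[-0.5,-0.3,0],"dr":[0,0,0],"jaw":0},{"translation":[-0.8,-0.5,0],"dr":[0,0,0],"jaw":0},{"translation":[-0.8,-0.5,0],"dr":[0,0,0],"jaw":0},{"translation":[-0.8,-0.5,0],"dr":[0,0,0],"jaw":0},{"translation":[-0.8,-0.5,0],"dr":[0,0,0],"jaw":0},{"translation":[-0.8,-0.5,0],"dr":[0,0,0],"jaw":0},{"translation":[-0.8,-0.5,0],"dr":[0,0,0],"jaw":0},{"translation":[-0.8,-0.5,0],"dr":[0,0,0],"jaw":0},{"translation":[-0.5,-0.3,0],"dr":[0,0,0],"jaw":0},{"translation":[0,0,0],"dr":[0,0,0],"jaw":0},{"translation":[0,0,0],"dr":[0,0,0],"jaw":0}]'

```text
time_s: 38.85
position: [0.4704, -0.3564, 0.231]
tcp_rot: [[0.243, 0.97, -0.001], [0.97, -0.243, 0.001], [0.001, -0.001, -1.0]]
force: [1.0, 0.1, -0.1]
opening: 1.003
```

```bash
python3 go.py; python3 - <<'E'
from h import *
P={}
for n in["top","side"]:
    p,d=capture(n);b=p[:,:,::-1];P[n]=b.copy();C=cloud(n,d)
    for k,(x,y,z) in {"sq":(538,-103.2,80),"small":(632.3,-125.5,80),"med":(515.7,-197.5,100),"large":(610,-219.8,122),"open":(663,190,86),"obl":(552,306,70)}.items():
        m=(np.linalg.norm(C[...,:2]*1000-[x,y],axis=-1)<(26 if k!="obl" else 45))&(abs(C[...,2]*1000-z)<8)
        t=C[m]*1000;print(n,k,len(t),t.mean(0).round(1) if len(t) else None,"zmed",np.median(t[:,2]).round(1) if len(t) else None)
cv2.imwrite("pics/fin.png",np.hstack([cv2.resize(P["top"][150:330,150:510],(400,200)),cv2.resize(P["side"][110:370,220:500],(400,371))[:200]]) if 0 else cv2.resize(P["top"][150:330,150:510],None,fx=2.2,fy=2.2))
cv2.imwrite("pics/fins.png",cv2.resize(P["side"][110:370,200:500],None,fx=2.2,fy=2.2))
E
```

```text
t 38.85 p [ 0.4704 -0.3564  0.231 ] yaw_y -14.04 tilt [-9.0e-04  1.4e-03 -1.0e+00] F [ 1.   0.1 -0.1] open 1.003
top sq 526 [ 538.9 -102.8   79.4] zmed 79.4
top small 176 [ 632.5 -123.9   78.5] zmed 78.6
top med 267 [ 516.9 -196.8   99.1] zmed 99.1
top large 374 [ 610.7 -219.4  121.2] zmed 121.4
top open 68 [671.7 195.7  84.4] zmed 84.6
top obl 955 [552.  306.7  69.1] zmed 69.2
side sq 0 None zmed None
side small 17 [ 623.5 -135.3   74.9] zmed 74.6
side med 182 [ 515.7 -200.3  100.1] zmed 100.4
side large 6 [ 591.2 -221.   117.4] zmed 117.3
side open 0 None zmed None
side obl 415 [550.5 300.9  69.4] zmed 69.9
```

View pics/fin.png

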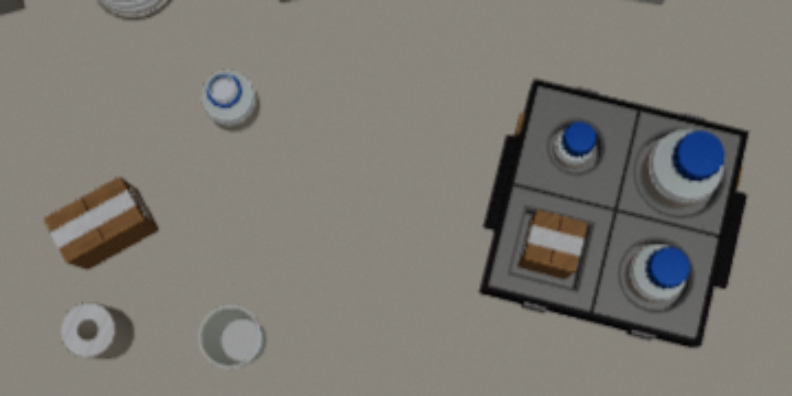

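View pics/fins.png

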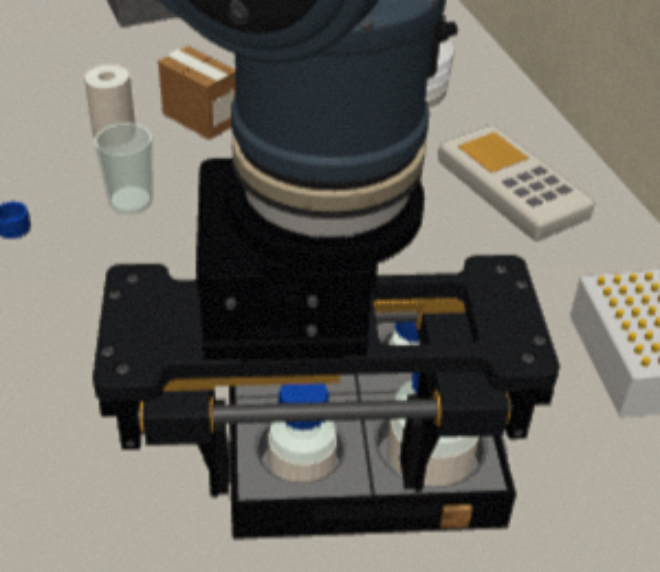

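The top view shows all four items upright and centred in their wells. Their tops measure 79.4, 78.6, 99.1 and 121.4 mm (expected 80, 80, 100 and 122). The look-alikes are where they stood, and the gripper is clear at z 0.23 m.

```bash
python3 -c "
from rig import *
print(hand_in())"
```

```text
the job is handed in; nothing more can be done
None
```

I placed the carton and the small, medium and large capped bottles in their wells, in that order. Each was lowered until a floor contact of about 5 N before release. The job was handed in at about 39 s.

**Last checks:**
- **Top camera:** all four are upright and within about 2 mm of their well centres. Their tops read 79.4, 78.6, 99.1 and 121.4 mm, against an expected 80, 80, 100 and 122 mm.
- **Look-alikes:** the oblong carton measures within 1 mm of where it stood before. The open bottle looks unmoved in the top picture, but its final position reading was only a rough one.
- **Side camera:** the gripper hid most of the tote in the final picture. It confirmed only the medium bottle (100.4 mm), so the other final heights rest on the top view and the contact heights. Earlier side pictures, taken after release, showed the carton, the small bottle and the medium bottle standing upright in their wells.

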